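# Gauge how deep the press plunger has sunk in the investment ring

### The arm

A 6-joint arm with a two-finger parallel gripper is mounted at the origin on the work surface. World frame = base frame: x ahead of the robot, y to its left, z up, the work surface at z = 0. Lengths are in m, angles in rad, forces in N, time in s.
With the tool pointing down it reaches from about 0.375 to 0.975 m from the base axis. Payload 3.8 kg.
Tool frame: the origin (TCP) lies at the very end of the fingers, on their centre line; the grasp point (between the pads) lies 19 mm behind it (bot.grip_depth is the distance from the TCP to the grasp point, in m); z points along the fingers, y is the direction in which the jaws open and shut (so a half turn about z gives the same grasp; the last joint's range is limited). The gripper opens to 85 mm and grips with 20 to 120 N. Pads are 22 mm wide; open, the fingers measure 114 mm over their backs; the gripper's body (76 mm by 85 mm) begins 54 mm behind the grasp point. The pads swing forward as they close: fully open they stand 13 mm farther back than shut.
Start: joints at [-1.166, 0.264, 1.604, -0, 1.274, -0.037], TCP at [0.289, -0.61, 0.231] pointing down, gripper open.
Joint ranges: [-2.63, 2.63], [-0.94, 2.18], [0.31, 2.57], [-1.31, 4.45], [0, 2.66], [-2.55, 2.55]. Speed limits (rad/s): [2.57, 2.57, 3.14, 3.14, 3.14, 3.14].

### API

Orientations are given as a rotation vector (axis times angle).
In Python, from workcell import bot, cams, job gives the robot as it stands.
- The arm moves only by the tool apply_moves, never from a script. Its argument "targets" is a list of rows, each an object of numbers: "dx", "dy", "dz": the shift along the tool's x, y, z in units of 30 mm (1.0 is 30 mm); "wx", "wy", "wz": the turn, a rotation vector about the tool's x, y, z in units of 6 degrees (1.0 is 6 degrees); "jaw": the opening, from 0 (shut) to 1 (fully open). In form: [{"dx": .., "dy": .., "dz": .., "wx": .., "wy": .., "wz": .., "jaw": ..}, ...]. A call has 1 to 5 rows; each row shifts and turns the commanded pose from where the row before left it, along the tool's axes as they then stand; what a row does not reach is not made up. A row lasts 1/10 s, in which the tool goes at most 50 mm and 8.59 degrees, less where a joint would pass 70% of its speed; a pose out of reach is approached as far as the arm can. A call is refused whole if a number of a shift passes 1 or a number of a turn 1, either way. A call with a gripper value outside its range is refused whole. The fingers move at their own pace and stop on an object; "newtons" is the grip in N (left out, the last holds). Time passes only in rows, so rows that do not move let the fingers close. It gives the time, the measured TCP pose, the force and the opening at its end, in the units of the state.
- bot.read_state(): the state, without advancing time (a new reading comes with each control period).
- cams.read_camera(name): name is "scene" or "top" or "wrist"; returns a dict with "color" (400x640x3 uint8, red, green, blue), "range_z" (400x640 float32, m along the optical axis (not along the pixel's ray), 0 where there is no reading), "fx", "fy", "cx", "cy" (pixels), "eye" and "rotation" of the camera in the world; the wrist camera has in their place "T_tool_cam" (4x4, takes a point from camera to tool coordinates, whose origin is the TCP and whose axes are the flange's). Camera axes: x right, y down, z forward; pixel columns grow to the right and rows downward; lengths in m; the calibration is good to about 2 mm. A picture is of the moment at which its call begins: read the wrist's pose just before it.
- job.finish_job(): hands the job in, once; it reports no verdict.
The state is a dict: "time": time; "q": joint angles; "joint_vel": joint speeds; "joint_torque": joint torques, N m; "tool_pos": TCP position; "tcp_rot": TCP orientation; "wrist_force": force on the tool from outside, world axes, zero at the start; "torque": the same for the moment, N m; "width": opening from 0.0 (shut) to 1.0 (fully open).
Only numpy, scipy, OpenCV 4.12 (cv2) and the standard library are available. Lean on these libraries where they do the work, as an engineer would, in place of code of your own. Each camera call takes 0.05 s, during which the arm holds its last target.

### The job

Swing the clear guard up and over until it stays open by itself, then take the depth gauge from its fork and slide its rod down the tilted ring's bore until it bottoms on the plunger with the brass foot resting on the ring's face. Press gently, the stone chips, then hang the gauge back in its fork with the foot still where the ring's face set it, so that I can read the depth off the rod; leave the other things on the bench where they are.

Things in the scene. Friction and masses are not known exactly. Their poses are not given: they have to be found in the camera images.
- guard_bar (a point): Middle of the black cross bar (18 mm diameter, 34 mm long, along the hinge line, flat ends) on a stem at the free edge of the clear plastic guard, 155 mm from the hinge and 28 mm clear of the frame. The guard is 180 mm wide. Closed, it lies level over the ring, bar towards the robot, 175 mm above the bench. The point's y axis is parallel to the hinge line.
- guard_hinge (a point): Middle of the guard's hinge line, 175 mm above the bench, between two steel posts at the back of the bronze bay plate (190 by 240 mm). The line runs along the point's y axis; the bar swings on a 155 mm arc about it, up and away from the robot.
- guard (a joint): Angle of the guard, rad: 0 closed and level, 1.57 upright, 1.85 leaning back on its stop. It weighs 0.22 kg with nothing to hold it: let go below about 1.57 it falls shut, past that it falls back onto its stop and stays.
- bore_mouth (a point): Centre of the bore's open end, in the flat upper face of the cream stone ring. The point's z axis points out along the bore; it leans 20 to 27 degrees from vertical towards the robot's side. Its y axis is level and parallel to the guard's hinge. The bore is straight, 16 mm wide, and ends on the white end of the sunken plunger, at an unknown depth of 30 to 62 mm below the face.
- gauge_grip (a point): Middle of the blue grip of the loose depth gauge; the grip is an upright cylinder, 22 mm diameter, 50 mm long. The point's z axis runs along the gauge from rod tip to grip. The underside of the steel flange below the grip (34 mm diameter, 6 mm thick) is 36 mm below this point, the rod tip 141 mm below.
- gauge_tip (a point): Centre of the rod's lower end, 141 mm below the middle of the grip along the gauge's axis; the tip is tapered over its last 4 mm to 5 mm width.
- foot (a joint): Length of rod standing out below the brass foot, m (the reading). The foot, a disc of 40 mm diameter and 12 mm thickness, slides on the rod from 0 to 88 mm against about 3 N of friction and stays where it is put. It starts near the tip, at 8 to 22 mm; the ring's face pushes it up the rod as the rod goes into the bore.
- foot_face (a point): Centre of the foot's lower face, the face that rests on the ring.
- gauge_flange (a point): Centre of the underside of the gauge's flange, which hangs on the fork; 36 mm below the middle of the grip.
- fork (a point): Centre of the slot on the top face of the rack's steel fork, 130 mm above the bench: the gauge's flange rests here, rod in the slot. The slot is 14 mm wide, open along the point's -x axis, between prongs 12 mm wide, 5 mm thick that reach 29 mm from here and have a lip 3 mm high across their front ends. The rack's post (16 mm) is 52 mm away on the +x side, under the fork.
- ring: The cream stone investment ring: cylinder of 70 mm diameter, 80 mm long, held by a clamp band between two steel cheeks on the bronze plate. Origin at the ring's middle, 40 mm below its upper face, z along its axis towards the bore mouth. Ring, holder and plunger do not yield to hand forces.
- gauge: The depth gauge, 161 mm long, about 0.21 kg with its foot, hanging upright in the fork; origin at the rod tip, z towards the grip. Steel rod of 9 mm diameter, 105 mm from flange to tip.
- base0: Lowest of a stack of three grey plastic model bases, 70 by 74 mm, 48 mm high in all; origin under its centre. Bystander.
- base1: Middle one of the three stacked model bases; origin under its centre. Bystander.
- base2: Top one of the three stacked model bases; origin under its centre. Bystander.
- spatula: Plaster spatula with a wooden handle, 200 mm long, lying on the bench; origin under its middle, x towards the blade. Bystander.
- cast: Cream stone dental cast with teeth, 66 by 60 mm, 35 mm high; origin under its centre. Bystander.
- bowl: Red silicone mixing bowl, 124 mm across, 65 mm high; origin under its centre. Bystander.
- bottle: Amber bottle, 56 mm diameter, 130 mm high; origin under its centre. Bystander.
- flask: Round bronze flask half, about 104 mm across, 34 mm high; origin under its centre. Bystander.

How it is judged:
By the outcome, as a careful person would: the job done as asked, in the order asked, and still so for the second after the job is handed in, with the robot touching nothing.
It also fails if it takes over 70 s, if anything falls off the work surface, if the arm or the gripper's body presses on something with over 40 N, if the wrist force passes 120 N, or if a joint passes its speed limit or range.

## Working session

There is one attempt and no reset: what is moved stays moved. The work goes in short steps, Python scripts to look and compute and a tool call to move; the robot and the scene stay as the last step left them, time stands still between calls to the robot, and variables do not carry over. Pictures are saved under pics/ and viewed, and the job is handed in when it is done.

Besides the shell and the picture viewer there is one more tool, called after ">>>" as name([rows], argument=value, ...), one row to a line, values as JSON. apply_moves: Moves the arm, as the interface text tells. Its arguments: {"type":"object","properties":{"targets":{"type":"array"},"newtons":{"type":"number"}},"required":["targets"]}

```bash
ls; mkdir -p pics; cat > h.py <<'E'
import numpy as np, cv2
from scipy.spatial.transform import Rotation as R
from workcell import bot, cams, job
def snap(n,fn=None):
    s=bot.read_state(); c=cams.read_camera(n)
    if n=='wrist':
        T=np.eye(4);T[:3,:3]=R.from_rotvec(s['tcp_rot']).as_matrix();T[:3,3]=s['tool_pos']
        M=T@np.array(c['T_tool_cam']); c['eye']=M[:3,3]; c['rotation']=M[:3,:3]
    c['eye']=np.array(c['eye']);c['rotation']=np.array(c['rotation'])
    if fn: cv2.imwrite('pics/'+fn+'.png',c['color'][:,:,::-1])
    np.savez('last_'+n+'.npz',**{k:c[k] for k in('color','range_z','fx','fy','cx','cy','eye','rotation')})
    return c
def load(n): return dict(np.load('last_'+n+'.npz'))
def cloud(c):
    v,u=np.mgrid[0:400,0:640]; z=c['range_z']
    p=np.stack([(u-c['cx'])/c['fx']*z,(v-c['cy'])/c['fy']*z,z],-1)
    return p@c['rotation'].T+c['eye']
def ray(c,u,v):
    d=c['rotation']@np.array([(u-c['cx'])/c['fx'],(v-c['cy'])/c['fy'],1]); return c['eye'],d
def onz(c,u,v,z):
    e,d=ray(c,u,v); return e+d*(z-e[2])/d[2]
def proj(c,p):
    q=(np.asarray(p)-c['eye'])@c['rotation']; return np.array([q[...,0]/q[...,2]*c['fx']+c['cx'],q[...,1]/q[...,2]*c['fy']+c['cy']]).T
E
python3 - <<'E'
from h import *
for n in('scene','top','wrist'):
    c=snap(n,n+'0'); print(n,c['eye'],c['rotation'].round(3).tolist(),c['fx'],c['cx'],c['cy'])
print(bot.read_state())
E
```

```text
pics
scene [1.1424213  0.67032406 0.68611195] [-0.789, -2.345, 1.311] 454.7028060347515 315.79941604605773 196.49637073839622
top [3.22462107e-01 4.00122272e-04 1.50163697e+00] [-2.136, 2.126, -0.191] 505.8598467718864 310.73014602100744 187.6649444120943
wrist [ 0.35694441 -0.57712782  0.37205817] [[0.427, -0.863, -0.272], [-0.904, -0.407, -0.127], [-0.001, 0.3, -0.954]] 327.2018007023645 320.39734702451165 199.48422284746997
{'time': 0.15, 'q': array([-1.16588028e+00,  2.64583854e-01,  1.60506343e+00, -1.47827843e-05,
        1.27372680e+00, -3.69330332e-02]), 'joint_vel': array([-0.00101813, -0.00010658, -0.00320828, -0.00042383, -0.00138133,
        0.00135938]), 'joint_torque': array([ 4.34493058e-04, -5.15905881e+01, -3.67959917e+01, -7.34353011e-05,
        8.04706098e-03,  2.62981479e-05]), 'tool_pos': array([ 0.28838431, -0.60965677,  0.23024383]), 'tcp_rot': array([-3.06352928e+00, -6.88046240e-01,  5.33482155e-04]), 'wrist_force': array([-0.65358415,  0.69217501,  0.22467046]), 'torque': array([0.00978417, 0.01520162, 0.01865124]), 'width': 0.9995662689374535}
```

```bash
sed -i "s/c\['rotation'\]=np.array(c\['rotation'\])$/c['rotation']=np.array(c['rotation']); c['rotation']=R.from_rotvec(c['rotation']).as_matrix() if c['rotation'].ndim==1 else c['rotation']/" h.py
python3 - <<'E'
from h import *
for n in('scene','top'):
    c=snap(n,n+'0'); print(n,c['rotation'].round(3).tolist())
E
```

```text
scene [[-0.788, 0.301, -0.537], [0.615, 0.42, -0.667], [0.024, -0.856, -0.516]]
top [[0.004, -0.985, 0.175], [-1.0, -0.005, -0.002], [0.003, -0.175, -0.985]]
```

View pics/scene0.png

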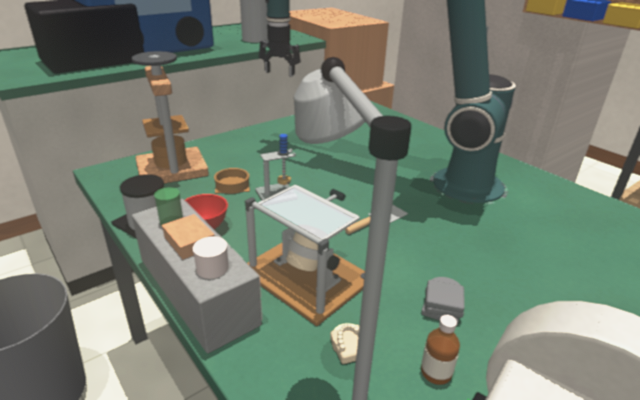

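View pics/top0.png

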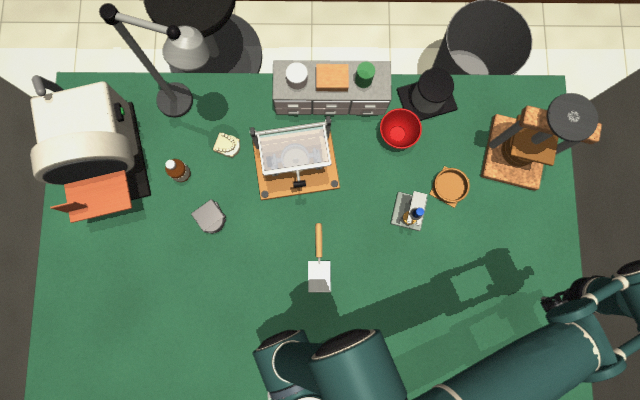

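View pics/wrist0.png

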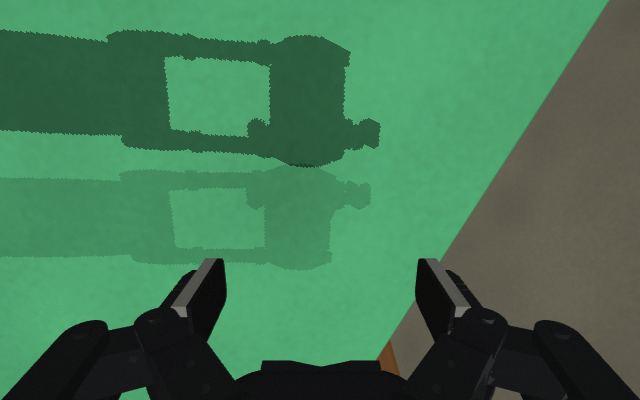

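The top view shows the guard frame with its bar at about (300,184) and hinge ends at about (253,132) and (329,125). The blue grip is at (418,213) and the spatula at (319,260). Next I'll zoom in.

```bash
python3 - <<'E'
from h import *
t=load('top');s=load('scene')
a=t['color'][105:240,235:440,::-1]; cv2.imwrite('pics/tz.png',cv2.resize(a,None,fx=3.9,fy=3.9,interpolation=cv2.INTER_CUBIC))
a=s['color'][125:325,240:400,::-1]; cv2.imwrite('pics/sz.png',cv2.resize(a,None,fx=3,fy=3,interpolation=cv2.INTER_CUBIC))
P=cloud(t)
for u,v in[(300,184),(253,132),(328,125),(418,213),(296,158),(290,160)]: print(u,v,P[v,u].round(4))
P=cloud(s)
for u,v in[(283,140),(337,195)]: print(u,v,P[v,u].round(4))
E
```

```text
300 184 [0.5669 0.0258 0.1829]
253 132 [0.7073 0.1532 0.1886]
328 125 [ 0.7344 -0.0492  0.1678]
418 213 [ 0.4905 -0.2839  0.1865]
296 158 [0.6385 0.0372 0.1791]
290 160 [0.6328 0.0532 0.1795]
283 140 [ 0.4992 -0.2795  0.1743]
337 195 [0.5721 0.0348 0.1775]
```

View pics/tz.png

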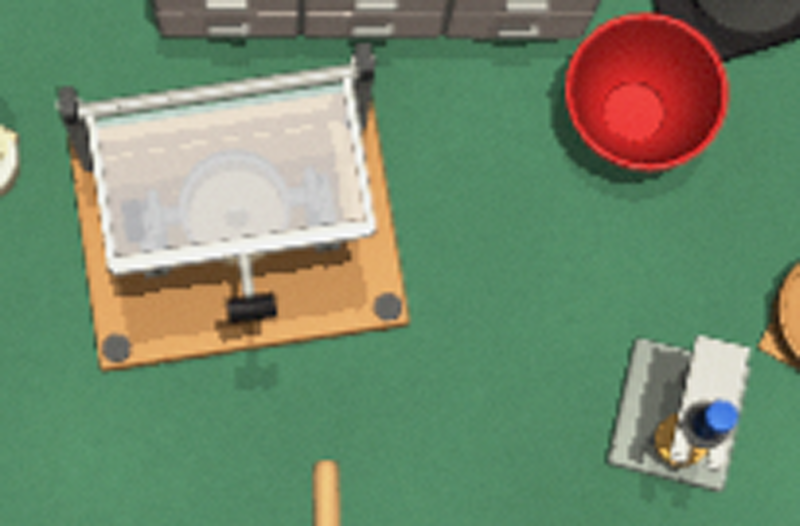

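View pics/sz.png

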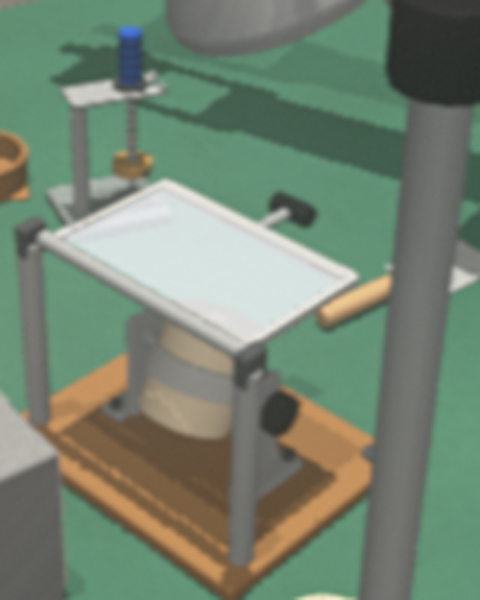

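```bash
python3 - <<'E'
from h import *
t=load('top');s=load('scene')
z=lambda a,b:(235+a/3.9,105+b/3.9)
# bar: dark mask
g=t['color'].max(2); P=cloud(t)
def comp(c,m,near):
    n,l,st,ce=cv2.connectedComponentsWithStats(m.astype(np.uint8))
    k=min(range(1,n),key=lambda i:np.hypot(*(ce[i]-near))-(0)); return l==k,st[k],ce[k]
m,st,ce=comp(t,(g<60)&(P[...,2]>.15),(299.6,183.7)); print('bar',st,ce,onz(t,*ce,.178))
ys,xs=np.nonzero(m); pts=np.array([onz(t,x,y,.178)[:2] for x,y in zip(xs,ys)]); w,V=np.linalg.eigh(np.cov(pts.T)); print(V[:,1],w**.5*12**.5)
for n,p in dict(hl=(80,105),hr=(355,72),fl=(112,265),fr=(372,228),pl=(97,368),pr=(407,322)).items():
    print(n,onz(t,*z(*p),.008 if n[0]=='p' else .178).round(4))
b=s['color'].astype(int); blue=(b[...,2]>b[...,0]+50)&(b[...,2]>b[...,1]+40)
m,st,ce=comp(s,blue,(283,142)); print('blue scene',st,ce)
e1,d1=ray(s,*ce)
b=t['color'].astype(int); blue=(b[...,2]>b[...,0]+50)&(b[...,2]>b[...,1]+40)
m,st,ce=comp(t,blue,(418,213)); print('blue top',st,ce, onz(t,*ce,.191))
ps=cloud(s)
gs=s['color'].max(2); m,st,ce=comp(s,(gs<70)&(ps[...,2]>.14),(337,195)); print('bar scene',st,ce,onz(s,*ce,.178))
for n,p in dict(l1=(680,450),l2=(712,462),b1=(700,342),b2=(748,350)).items(): print(n,onz(t,*z(*p),.132).round(4))
E
```

```text
bar [294 181  12   7  55] [299.47272727 183.96363636] [0.56786859 0.02732771 0.178     ]
[-0.23926844  0.97095346] [0.01625834 0.03101362]
hl [0.7107 0.1476 0.178 ]
hr [ 0.7356 -0.0435  0.178 ]
fl [0.5973 0.1231 0.178 ]
fr [ 0.6242 -0.0551  0.178 ]
pl [0.552  0.1486 0.008 ]
pr [ 0.589  -0.0889  0.008 ]
blue scene [280 134   7   5  29] [282.82758621 135.89655172]
blue top [416 208   8   8  54] [419.61111111 211.38888889] [ 0.49418513 -0.28727215  0.191     ]
bar scene [331 190  13  10  52] [338.21153846 194.80769231] [0.57003718 0.03640789 0.178     ]
l1 [ 0.4771 -0.2715  0.132 ]
l2 [ 0.4688 -0.2936  0.132 ]
b1 [ 0.5536 -0.2879  0.132 ]
b2 [ 0.548  -0.3215  0.132 ]
```

>>> apply_moves([
  {"dz": -0.8, "dx": 0.4},
  {"dz": -0.8, "dx": 0.6, "dy": -0.5},
  {"dz": -0.8, "dx": 0.8, "dy": -0.7},
  {"dz": -0.8, "dx": 0.8, "dy": -0.7},
  {"dz": -0.8, "dx": 0.8, "dy": -0.7},
])

```text
invalid input at $.targets[0]: expected keys dx, dy, dz, wx, wy, wz, jaw
```

>>> apply_moves([
  {"dx": 0.8, "dy": -0.7},
  {"dx": 0.8, "dy": -0.7},
  {"dx": 0.8, "dy": -0.7},
  {"dx": 0.8, "dy": -0.7},
  {"dx": 0.8, "dy": -0.7},
])

```text
invalid input at $.targets[0]: expected keys dx, dy, dz, wx, wy, wz, jaw
```

>>> apply_moves([
  {"dx": 0.8, "dy": -0.7},
  {"dx": 0.8, "dy": -0.7},
  {"dx": 0.8, "dy": -0.7},
  {"dx": 0.8, "dy": -0.7},
  {"dx": 0.8, "dy": -0.7},
])

```text
invalid input at $.targets[0]: expected keys dx, dy, dz, wx, wy, wz, jaw
```

All seven keys are needed in each row.

>>> apply_moves([
  {"dx": 0.4, "dy": 0, "dz": -0.8, "wx": 0, "wy": 0, "wz": 0, "jaw": 1},
  {"dx": 0.6, "dy": -0.5, "dz": -0.8, "wx": 0, "wy": 0, "wz": 0, "jaw": 1},
  {"dx": 0.8, "dy": -0.7, "dz": -0.8, "wx": 0, "wy": 0, "wz": 0, "jaw": 1},
  {"dx": 0.8, "dy": -0.7, "dz": -0.8, "wx": 0, "wy": 0, "wz": 0, "jaw": 1},
  {"dx": 0.8, "dy": -0.7, "dz": -0.8, "wx": 0, "wy": 0, "wz": 0, "jaw": 1},
])

```text
time: 0.75
tool_pos: [0.3477, -0.4949, 0.352]
tcp_rot: [-3.065, -0.688, 0.0]
wrist_force: [1.3, 0.4, 0.2]
width: 1.006
```

>>> apply_moves([
  {"dx": 0.8, "dy": -0.7, "dz": 0, "wx": 0, "wy": 0, "wz": 0, "jaw": 1},
  {"dx": 0.8, "dy": -0.7, "dz": 0, "wx": 0, "wy": 0, "wz": 0, "jaw": 1},
  {"dx": 0.8, "dy": -0.7, "dz": 0, "wx": 0, "wy": 0, "wz": 0, "jaw": 1},
  {"dx": 0.8, "dy": -0.7, "dz": 0, "wx": 0, "wy": 0, "wz": 0, "jaw": 1},
  {"dx": 0.8, "dy": -0.7, "dz": 0, "wx": 0, "wy": 0, "wz": 0, "jaw": 1},
])

```text
time: 1.25
tool_pos: [0.4113, -0.3485, 0.3513]
tcp_rot: [3.065, 0.688, 0.0]
wrist_force: [-0.3, -0.1, -0.0]
width: 1.0
```

>>> apply_moves([
  {"dx": 0.8, "dy": -0.7, "dz": 0, "wx": 0, "wy": 0, "wz": 0, "jaw": 1},
  {"dx": 0.8, "dy": -0.7, "dz": 0, "wx": 0, "wy": 0, "wz": 0, "jaw": 1},
  {"dx": 0.8, "dy": -0.7, "dz": 0, "wx": 0, "wy": 0, "wz": 0, "jaw": 1},
  {"dx": 0.8, "dy": -0.7, "dz": 0, "wx": 0, "wy": 0, "wz": 0, "jaw": 1},
  {"dx": 0.8, "dy": -0.7, "dz": 0, "wx": 0, "wy": 0, "wz": 0.7, "jaw": 1},
])

```text
time: 1.75
tool_pos: [0.4749, -0.2023, 0.3513]
tcp_rot: [3.089, 0.573, 0.0]
wrist_force: [0.2, -0.2, -0.6]
width: 1.004
```

>>> apply_moves([
  {"dx": 0.8, "dy": -0.85, "dz": 0, "wx": 0, "wy": 0, "wz": 0, "jaw": 1},
  {"dx": 0.8, "dy": -0.85, "dz": 0, "wx": 0, "wy": 0, "wz": 0, "jaw": 1},
  {"dx": 0.8, "dy": -0.85, "dz": 0, "wx": 0, "wy": 0, "wz": 0, "jaw": 1},
  {"dx": 0.8, "dy": -0.85, "dz": 0, "wx": 0, "wy": 0, "wz": 0, "jaw": 1},
  {"dx": 0.8, "dy": -0.85, "dz": 0, "wx": 0, "wy": 0, "wz": 0, "jaw": 1},
])

```text
time: 2.25
tool_pos: [0.5409, -0.04, 0.3513]
tcp_rot: [3.088, 0.576, 0.0]
wrist_force: [0.6, -0.0, 1.0]
width: 1.001
```

>>> apply_moves([
  {"dx": 0.8, "dy": -0.85, "dz": 0.5, "wx": 0, "wy": 0, "wz": 0.7, "jaw": 0.85},
  {"dx": 0.6, "dy": -0.85, "dz": 0.5, "wx": 0, "wy": 0, "wz": 0.7, "jaw": 0.85},
  {"dx": 0, "dy": 0, "dz": 0.5, "wx": 0, "wy": 0, "wz": 0.7, "jaw": 0.85},
])

```text
time: 2.55
tool_pos: [0.5644, 0.0241, 0.3056]
tcp_rot: [-3.131, -0.234, -0.001]
wrist_force: [-1.0, 0.3, -0.7]
width: 0.852
```

```bash
cat >> h.py <<'E'
def pose():
    s=bot.read_state(); return np.array(s['tool_pos']),R.from_rotvec(s['tcp_rot']).as_matrix(),s
def need(p,Rt=None):
    q,M,s=pose(); d=M.T@(np.array(p)-q)/.03
    print('tool',q.round(4),'need d',d.round(2), '' if Rt is None else (R.from_matrix(M.T@Rt).as_rotvec()/np.deg2rad(6)).round(2))
def frame(psi,tilt=0,yaw=0):
    # tool x along azimuth psi, tool z down; tilt: tool z leans toward +x' (grip end toward robot)
    a=np.deg2rad(tilt); B=R.from_euler('z',psi,degrees=True).as_matrix()
    x=np.array([np.cos(a),0,np.sin(a)]);z=np.array([np.sin(a),0,-np.cos(a)]);y=np.cross(z,x)
    return B@np.stack([x,y,z],1)
E
python3 - <<'E'
from h import *
c=snap('wrist','w1'); q,M,s=pose(); print(q,np.degrees(np.arctan2(M[1,0],M[0,0])),M[:,2])
need([.568,.029,.3],frame(8.5))
E
```

```text
[0.56249845 0.02264424 0.30228805] 8.369890120178844 [-5.04601190e-03  3.26756562e-04 -9.99987215e-01]
tool [0.5625 0.0226 0.3023] need d [ 0.21 -0.18  0.08] [-0.01  0.05 -0.02]
```

View pics/w1.png

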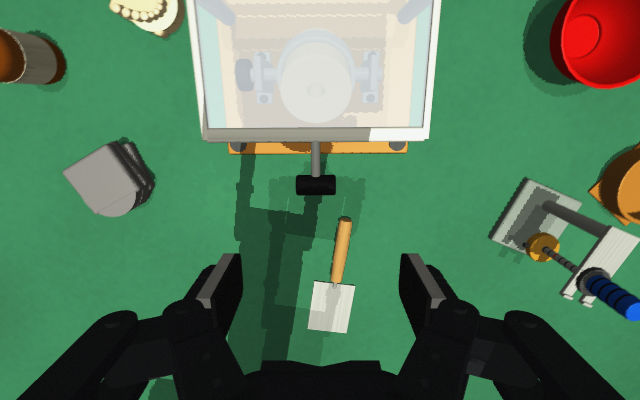

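The wrist view shows the bar at (316,185), the frame edge at row 135 with a yaw error of only a degree or so, and the blue grip at the right. I'll measure the bar from here.

```bash
python3 - <<'E'
from h import *
c=load('wrist'); P=cloud(c)
g=c['color'].max(2); m=(g<45)&(P[...,2]>.15); m[:170]=0;m[200:]=0;m[:,:285]=0;m[:,345:]=0
v,u=np.nonzero(m); print(u.min(),u.max(),v.min(),v.max(),m.sum()); 
print('bar depth med',np.median(P[m],0)); print('bar ray',onz(c,u.mean(),v.mean(),.18))
a=onz(c,296,190,.175);b=onz(c,336,189,.175);print(a,b,np.linalg.norm(a-b))
a=onz(c,203,138,.178);b=onz(c,428,137,.178);print('front edge',a,b,np.linalg.norm(a-b),np.degrees(np.arctan2(-(a-b)[0],(a-b)[1])))
b=c['color'].astype(int); bl=(b[...,2]>b[...,0]+50)&(b[...,2]>b[...,1]+40); 
print('proj tcp',proj(c,pose()[0]))
E
```

```text
296 335 175 194 772
bar depth med [0.56939611 0.02915917 0.18198873]
bar ray [0.56865959 0.02909593 0.18      ]
[0.56018418 0.04497973 0.175     ] [0.56618828 0.01089047 0.175     ] 0.03461396309963472
front edge [0.59355629 0.12544201 0.178     ] [ 0.6214528  -0.05585093  0.178     ] 0.18342667387968684 8.74779671532367
proj tcp [322.8779602  261.78957274]
```

>>> apply_moves([
  {"dx": 0.2, "dy": -0.18, "dz": 1, "wx": 0, "wy": 0, "wz": 0, "jaw": 0.75},
  {"dx": 0, "dy": 0, "dz": 1, "wx": 0, "wy": 0, "wz": 0, "jaw": 0.7},
  {"dx": 0, "dy": 0, "dz": 1, "wx": 0, "wy": 0, "wz": 0, "jaw": 0.7},
  {"dx": 0, "dy": 0, "dz": 1, "wx": 0, "wy": 0, "wz": 0, "jaw": 0.7},
  {"dx": 0, "dy": 0, "dz": 0.7, "wx": 0, "wy": 0, "wz": 0, "jaw": 0.7},
])

```text
time: 3.1
tool_pos: [0.5676, 0.0263, 0.1633]
tcp_rot: [3.133, 0.235, -0.004]
wrist_force: [-0.8, -0.3, -0.4]
width: 0.698
```

```bash
python3 - <<'E'
from h import *
c=snap('wrist','w2'); need([.5685,.0287,.158],frame(8.7))
E
```

```text
tool [0.5654 0.0263 0.1598] need d [ 0.11 -0.06  0.06] [-0.01  0.08 -0.02]
```

View pics/w2.png

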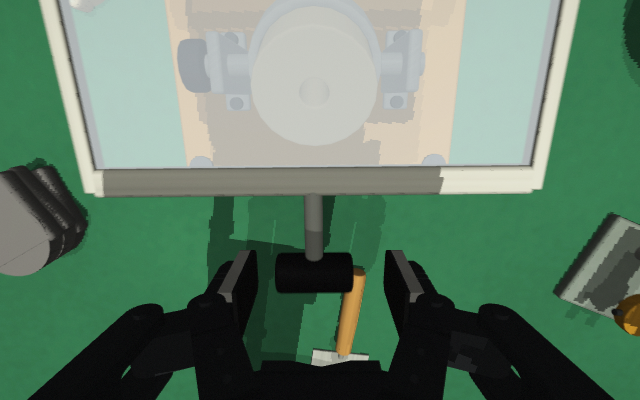

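The bar at (314,273) lies between the pads (at 250 and 390). Closing the jaws now.

>>> apply_moves([
  {"dx": 0.08, "dy": -0.05, "dz": 0.05, "wx": 0, "wy": 0, "wz": 0, "jaw": 0.38},
  {"dx": 0, "dy": 0, "dz": 0, "wx": 0, "wy": 0, "wz": 0, "jaw": 0.36},
  {"dx": 0, "dy": 0, "dz": 0, "wx": 0, "wy": 0, "wz": 0, "jaw": 0.36},
  {"dx": 0, "dy": 0, "dz": 0, "wx": 0, "wy": 0, "wz": 0, "jaw": 0.36},
  {"dx": 0, "dy": 0, "dz": 0, "wx": 0, "wy": 0, "wz": 0, "jaw": 0.36},
], newtons=30)

```text
time: 3.65
tool_pos: [0.5714, 0.0298, 0.1652]
tcp_rot: [-3.131, -0.234, -0.002]
wrist_force: [-1.3, 5.6, -0.9]
width: 0.387
```

```bash
python3 - <<'E'
from h import *
q,M,s=pose(); print(q,s['width'],s['wrist_force'],s['torque'])
th=np.deg2rad(np.arange(0,104,8)); 
x=.155*(1-np.cos(th));z=.155*np.sin(th)
print(np.c_[np.degrees(th),np.r_[0,np.diff(x)]/.03,np.r_[0,-np.diff(z)]/.03].round(2))
E
```

```text
[0.57138698 0.02975681 0.16524589] 0.3873285769259255 [-1.25276541  5.62008311 -0.94592378] [0.68811945 0.29900963 0.05210035]
[[ 0.0e+00  0.0e+00  0.0e+00]
 [ 8.0e+00  5.0e-02 -7.2e-01]
 [ 1.6e+01  1.5e-01 -7.1e-01]
 [ 2.4e+01  2.5e-01 -6.8e-01]
 [ 3.2e+01  3.4e-01 -6.4e-01]
 [ 4.0e+01  4.2e-01 -5.8e-01]
 [ 4.8e+01  5.0e-01 -5.2e-01]
 [ 5.6e+01  5.7e-01 -4.4e-01]
 [ 6.4e+01  6.2e-01 -3.6e-01]
 [ 7.2e+01  6.7e-01 -2.7e-01]
 [ 8.0e+01  7.0e-01 -1.7e-01]
 [ 8.8e+01  7.2e-01 -8.0e-02]
 [ 9.6e+01  7.2e-01  3.0e-02]]
```

>>> apply_moves([
  {"dx": 0, "dy": 0, "dz": 0, "wx": 0, "wy": 0, "wz": 0, "jaw": 0.36},
])

```text
time: 3.75
tool_pos: [0.5714, 0.0298, 0.1652]
tcp_rot: [-3.131, -0.233, -0.002]
wrist_force: [-2.3, 4.4, -1.4]
width: 0.388
```

```bash
python3 - <<'E'
from h import *
c=snap('wrist','w3')
q,M,s=pose(); print(q,s['width'],s['wrist_force'],s['torque'],s['joint_torque'])
E
```

```text
[0.57135831 0.02974904 0.16517599] 0.3886761249446745 [-1.2182672   5.66459189 -0.24332795] [0.73154631 0.20909225 0.07353713] [-2.86604248e+00 -4.23392737e+01 -3.61619353e+01 -1.35931581e+00
 -5.00662923e-01  1.35964240e-02]
```

View pics/w3.png

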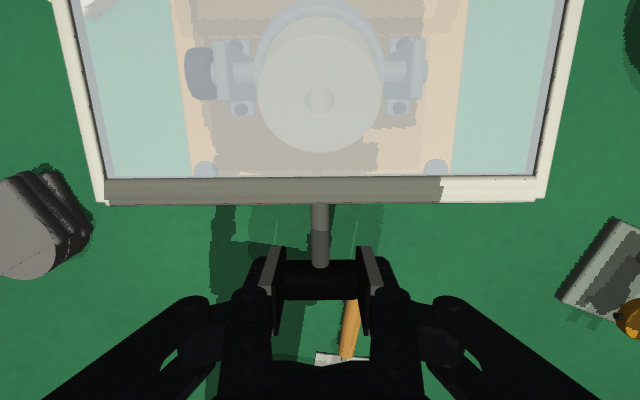

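>>> apply_moves([
  {"dx": 0.02, "dy": 0, "dz": -0.36, "wx": 0, "wy": 0, "wz": 0, "jaw": 0.36},
  {"dx": 0.04, "dy": 0, "dz": -0.36, "wx": 0, "wy": 0, "wz": 0, "jaw": 0.36},
  {"dx": 0.15, "dy": 0, "dz": -0.71, "wx": 0, "wy": 0, "wz": 0, "jaw": 0.36},
  {"dx": 0.25, "dy": 0, "dz": -0.68, "wx": 0, "wy": 0, "wz": 0, "jaw": 0.36},
  {"dx": 0.34, "dy": 0, "dz": -0.64, "wx": 0, "wy": 0, "wz": 0, "jaw": 0.36},
])

```text
time: 4.3
tool_pos: [0.596, 0.0337, 0.2483]
tcp_rot: [-3.131, -0.234, -0.006]
wrist_force: [6.3, 6.2, -8.0]
width: 0.391
```

```bash
python3 - <<'E'
from h import *
c=snap('wrist','w4')
q,M,s=pose(); print(q,s['width'],s['wrist_force'],s['torque'])
E
```

```text
[0.59891363 0.03417341 0.25233653] 0.38708441222147505 [0.06743433 7.05222531 0.51726777] [0.97962678 0.42437043 0.09768206]
```

View pics/w4.png

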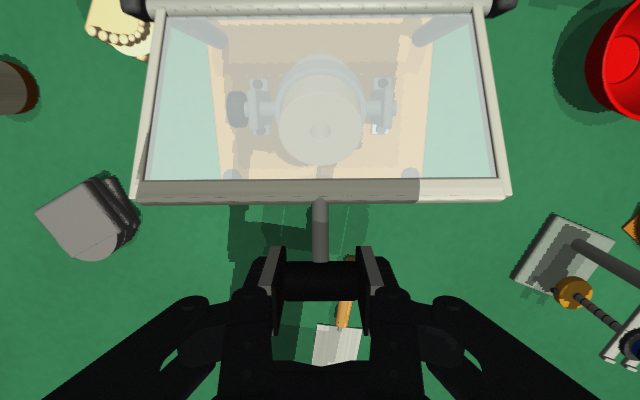

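The guard has lifted with the bar still held at (320,280). Continuing along the arc.

>>> apply_moves([
  {"dx": 0.42, "dy": 0, "dz": -0.56, "wx": 0, "wy": 0, "wz": 0, "jaw": 0.36},
  {"dx": 0.5, "dy": 0, "dz": -0.5, "wx": 0, "wy": 0, "wz": 0, "jaw": 0.36},
  {"dx": 0.57, "dy": 0, "dz": -0.43, "wx": 0, "wy": 0, "wz": 0, "jaw": 0.36},
  {"dx": 0.62, "dy": 0, "dz": -0.35, "wx": 0, "wy": 0, "wz": 0, "jaw": 0.36},
  {"dx": 0.67, "dy": 0, "dz": -0.27, "wx": 0, "wy": 0, "wz": 0, "jaw": 0.36},
])

```text
time: 4.85
tool_pos: [0.6773, 0.0467, 0.3111]
tcp_rot: [-3.13, -0.235, 0.0]
wrist_force: [-1.3, 6.2, -6.3]
width: 0.386
```

```bash
python3 - <<'E'
from h import *
c=snap('wrist','w5')
q,M,s=pose(); print(q,s['width'],s['wrist_force'],s['torque'])
th=1.75; print(need([.7217-.155*np.cos(th)*np.cos(.152),.0521-.155*np.cos(th)*np.sin(.152),.165+.155*np.sin(th)]))
E
```

```text
[0.68048857 0.04721991 0.31203158] 0.38654880117924595 [ 0.02904858  6.75005881 -1.01780513] [ 1.05096399  0.57963523 -0.00956865]
tool [0.6805 0.0472 0.312 ] need d [ 2.3   0.04 -0.17] 
None
```

View pics/w5.png

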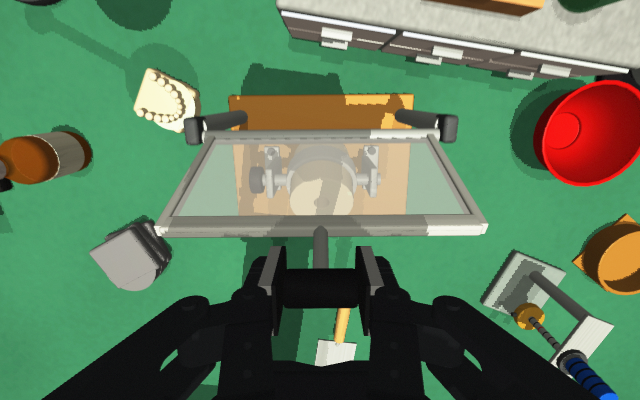

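>>> apply_moves([
  {"dx": 0.55, "dy": 0, "dz": -0.14, "wx": 0, "wy": 0, "wz": 0, "jaw": 0.36},
  {"dx": 0.6, "dy": 0, "dz": -0.07, "wx": 0, "wy": 0, "wz": 0, "jaw": 0.36},
  {"dx": 0.6, "dy": 0, "dz": -0.01, "wx": 0, "wy": 0, "wz": 0, "jaw": 0.36},
  {"dx": 0.4, "dy": 0, "dz": 0.04, "wx": 0, "wy": 0, "wz": 0, "jaw": 0.36},
  {"dx": 0.25, "dy": 0, "dz": 0.03, "wx": 0, "wy": 0, "wz": 0, "jaw": 0.36},
])

```text
time: 5.4
tool_pos: [0.7492, 0.0582, 0.3164]
tcp_rot: [-3.129, -0.235, -0.003]
wrist_force: [-3.1, 6.9, 1.5]
width: 0.388
```

```bash
python3 - <<'E'
from h import *
c=snap('wrist','w6'); snap('scene','s6')
q,M,s=pose(); print(q,s['width'],s['wrist_force'],s['torque'])
E
```

```text
[0.74941129 0.05822435 0.31636869] 0.38358749058979513 [-2.43013711  6.80507629  1.58165607] [ 1.16594333  0.45539934 -0.04514748]
```

View pics/w6.png

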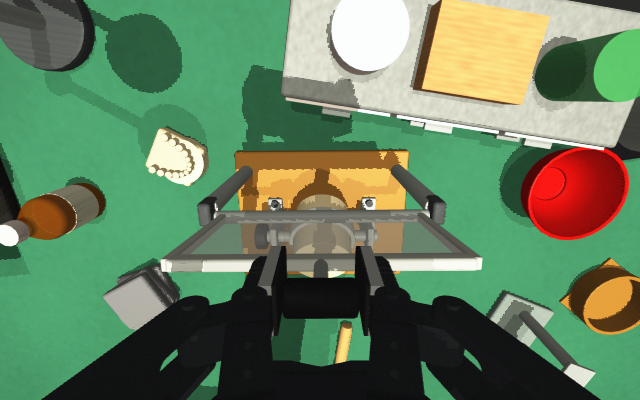

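View pics/s6.png

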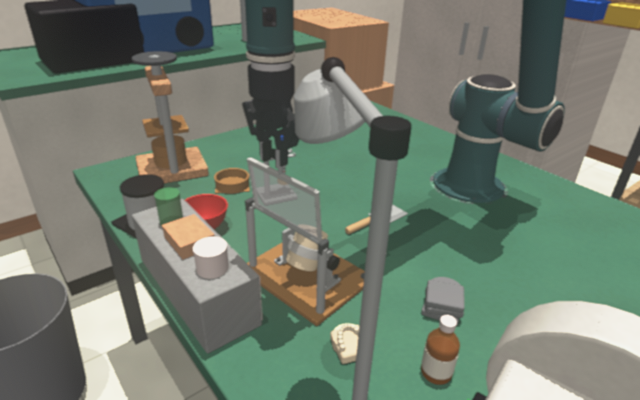

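The guard is past upright at about 1.73 rad. I'll go slightly further, then release and back off.

>>> apply_moves([
  {"dx": 0.2, "dy": 0, "dz": 0.03, "wx": 0, "wy": 0, "wz": 0, "jaw": 0.36},
  {"dx": 0.1, "dy": 0, "dz": 0.02, "wx": 0, "wy": 0, "wz": 0, "jaw": 0.36},
  {"dx": 0, "dy": 0, "dz": 0, "wx": 0, "wy": 0, "wz": 0, "jaw": 0.6},
  {"dx": 0, "dy": 0, "dz": 0, "wx": 0, "wy": 0, "wz": 0, "jaw": 0.7},
  {"dx": 0, "dy": 0, "dz": 0, "wx": 0, "wy": 0, "wz": 0, "jaw": 0.7},
])

```text
time: 6.0
tool_pos: [0.7577, 0.0559, 0.3138]
tcp_rot: [3.132, 0.233, 0.003]
wrist_force: [-0.8, -1.0, -0.6]
width: 0.698
```

>>> apply_moves([
  {"dx": 0, "dy": 0, "dz": -0.5, "wx": 0, "wy": 0, "wz": 0, "jaw": 0.7},
  {"dx": 0, "dy": 0, "dz": -0.8, "wx": 0, "wy": 0, "wz": 0, "jaw": 0.7},
  {"dx": -0.3, "dy": 0, "dz": -0.8, "wx": 0, "wy": 0, "wz": 0, "jaw": 0.7},
  {"dx": -1, "dy": 0, "dz": 0, "wx": 0, "wy": 0, "wz": 0, "jaw": 0.7},
  {"dx": -1, "dy": 0, "dz": 0, "wx": 0, "wy": 0, "wz": 0, "jaw": 0.7},
])

```text
time: 6.5
tool_pos: [0.6893, 0.0458, 0.3785]
tcp_rot: [3.132, 0.233, 0.007]
wrist_force: [0.3, 0.2, -0.4]
width: 0.696
```

>>> apply_moves([
  {"dx": -1, "dy": 0, "dz": 0, "wx": 0, "wy": 0, "wz": 0, "jaw": 0.7},
  {"dx": -1, "dy": 0, "dz": 0, "wx": 0, "wy": -0.9, "wz": 0, "jaw": 0.7},
  {"dx": -1, "dy": 0, "dz": 0, "wx": 0, "wy": -0.9, "wz": 0, "jaw": 0.7},
  {"dx": -1, "dy": 0, "dz": 0, "wx": 0, "wy": -0.9, "wz": 0, "jaw": 0.7},
  {"dx": -0.7, "dy": 0, "dz": 0, "wx": 0, "wy": -0.9, "wz": 0, "jaw": 0.7},
])

```text
time: 7.0
tool_pos: [0.5497, 0.0251, 0.3928]
tcp_rot: [3.05, 0.226, -0.583]
wrist_force: [0.2, -0.7, 0.2]
width: 0.699
```

```bash
python3 - <<'E'
from h import *
c=snap('wrist','w7'); 
q,M,s=pose(); print(q,M.round(3),s['width'],s['wrist_force'],s['torque'])
E
```

```text
[0.54917143 0.02501354 0.39188078] [[ 0.917  0.147 -0.37 ]
 [ 0.136 -0.989 -0.056]
 [-0.374  0.    -0.927]] 0.7014914940995005 [ 0.59222939 -0.4678262  -0.92421131] [ 0.05293171 -0.172544    0.03770498]
```

View pics/w7.png

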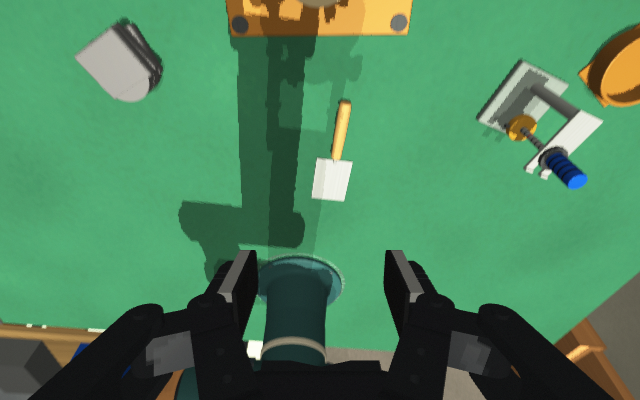

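Wrong tilt direction: the view points back at the robot. I'll tilt the other way.

>>> apply_moves([
  {"dx": 0.2, "dy": 0, "dz": 0.2, "wx": 0, "wy": 0.95, "wz": 0, "jaw": 0.7},
  {"dx": 0.2, "dy": 0, "dz": 0.2, "wx": 0, "wy": 0.95, "wz": 0, "jaw": 0.7},
  {"dx": 0.2, "dy": 0, "dz": 0.2, "wx": 0, "wy": 0.95, "wz": 0, "jaw": 0.7},
  {"dx": 0.2, "dy": 0, "dz": 0.3, "wx": 0, "wy": 0.95, "wz": 0, "jaw": 0.7},
  {"dx": 0.2, "dy": 0, "dz": 0.3, "wx": 0, "wy": 0.95, "wz": 0, "jaw": 0.7},
])

```text
time: 7.55
tool_pos: [0.5759, 0.029, 0.3515]
tcp_rot: [-3.118, -0.231, -0.202]
wrist_force: [0.1, -0.0, -0.7]
width: 0.697
```

>>> apply_moves([
  {"dx": 0.1, "dy": 0, "dz": 0.4, "wx": 0, "wy": 0.95, "wz": 0, "jaw": 0.7},
  {"dx": 0.1, "dy": 0, "dz": 0.4, "wx": 0, "wy": 0.95, "wz": 0, "jaw": 0.7},
  {"dx": 0, "dy": 0, "dz": 0.4, "wx": 0, "wy": 0.95, "wz": 0, "jaw": 0.7},
  {"dx": 0, "dy": 0, "dz": 0, "wx": 0, "wy": 0, "wz": 0, "jaw": 0.7},
  {"dx": 0, "dy": 0, "dz": 0, "wx": 0, "wy": 0, "wz": 0, "jaw": 0.7},
])

```text
time: 8.05
tool_pos: [0.5881, 0.031, 0.3166]
tcp_rot: [-3.035, -0.225, -0.646]
wrist_force: [1.1, -0.6, 0.0]
width: 0.698
```

```bash
python3 - <<'E'
from h import *
c=snap('wrist','w8'); 
q,M,s=pose(); print(q,M.round(3),s['width'],s['wrist_force'],s['torque'])
E
```

```text
[0.58942975 0.03105605 0.3180001 ] [[ 0.903  0.148  0.404]
 [ 0.135 -0.989  0.06 ]
 [ 0.409  0.001 -0.913]] 0.7000457207254611 [ 0.71981475 -0.55154783  0.50882311] [-1.09045227e-02  1.25291387e-01  2.95570927e-05]
```

View pics/w8.png

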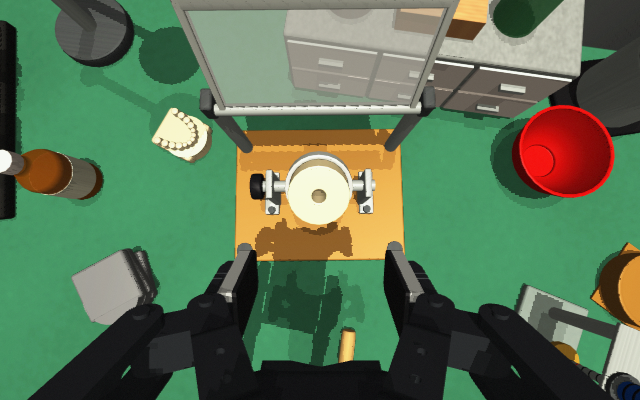

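The guard stays open at the top of the view. The ring face is a light disc at (319,195) with the dark bore at (319,196). Next I'll fit the face plane and the bore.

```bash
cat > ring.py <<'E'
from h import *
def fit(c,u0,v0,r):
    P=cloud(c); v,u=np.mgrid[0:400,0:640]; col=c['color'].astype(int)
    m=(np.hypot(u-u0,v-v0)<r*.85)&(np.hypot(u-u0,v-v0)>r*.36)&(col[...,0]>170)
    X=P[m]
    for _ in range(4):
        ce=X.mean(0); n=np.linalg.svd(X-ce,full_matrices=False)[2][2]; n*=np.sign(n[2]); X=P[m]; d=(X-ce)@n; X=X[abs(d)<.003]
    print('n',n.round(3),'pts',len(X),'rms',((X-ce)@n).std().round(5))
    az=np.degrees(np.arctan2(n[1],n[0])); print('tilt',np.degrees(np.arccos(n[2])),'az',az)
    def onp(u,v):
        e,d=ray(c,u,v); return e+d*((ce-e)@n)/(d@n)
    return n,ce,onp
E
python3 - <<'E'
from ring import *
c=load('wrist'); n,ce,onp=fit(c,319,195,32)
col=c['color']; g=cv2.cvtColor(col,cv2.COLOR_RGB2GRAY)
cv2.imwrite('pics/r8.png',cv2.resize(col[145:245,240:400,::-1],None,fx=5,fy=5,interpolation=cv2.INTER_NEAREST))
m=(g<170); m[:185]=0;m[210:]=0;m[:,305:]&=True; m[:,:305]=0;m[:,335:]=0
nn,l,st,cc=cv2.connectedComponentsWithStats(m.astype(np.uint8)); print(st,cc)
for i in range(1,nn):
    if st[i][4]>40:
        ys,xs=np.nonzero(l==i); pts=np.array([onp(x,y) for x,y in zip(xs,ys)]); print(pts.mean(0), pts.max(0)-pts.min(0))
        print('bbox ctr',onp(st[i][0]+st[i][2]/2-.5,st[i][1]+st[i][3]/2-.5))
# whole face mask
f=(col.astype(int)[...,0]>200)&(col.astype(int)[...,2]>150); f[:160]=0;f[235:]=0;f[:,:270]=0;f[:,370:]=0
nn,l,st,cc=cv2.connectedComponentsWithStats(f.astype(np.uint8)); print(st[1:][st[1:,4]>200],cc[1:][st[1:,4]>200])
E
```

```text
n [-0.435 -0.069  0.898] pts 1891 rms 0.00073
tilt 26.10884504143019 az -170.91934616915853
[[     0      0    640    400 255873]
 [   312    189     14     14    127]] [[319.50043576 199.50234296]
 [318.62204724 194.77952756]]
[0.64501717 0.04107975 0.11796233] [0.01336014 0.01501273 0.00672312]
bbox ctr [0.64425977 0.04110683 0.11759788]
[[ 274  160   90   65 3138]] [[318.37731039 192.1650733 ]]
```

View pics/r8.png

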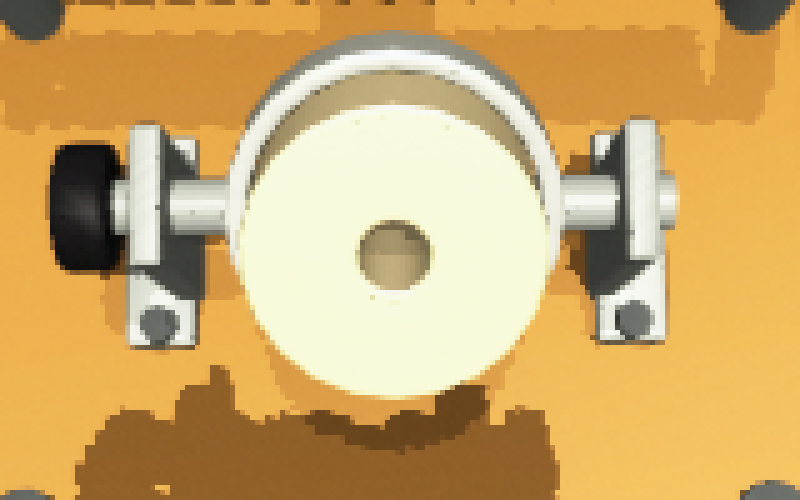

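>>> apply_moves([
  {"dx": 0, "dy": 0, "dz": 0.8, "wx": 0, "wy": 0, "wz": 0, "jaw": 0.8},
  {"dx": 0, "dy": 0, "dz": 1, "wx": 0, "wy": 0, "wz": 0, "jaw": 0.9},
  {"dx": 0, "dy": 0, "dz": 1, "wx": 0, "wy": 0, "wz": 0, "jaw": 1},
  {"dx": 0, "dy": 0, "dz": 0.4, "wx": 0, "wy": 0, "wz": 0, "jaw": 1},
  {"dx": 0, "dy": 0, "dz": 0, "wx": 0, "wy": 0, "wz": 0, "jaw": 1},
])

```text
time: 8.6
tool_pos: [0.6276, 0.0372, 0.2267]
tcp_rot: [-3.035, -0.226, -0.641]
wrist_force: [-0.2, 0.6, 0.3]
width: 1.003
```

```bash
python3 - <<'E'
from h import *
c=snap('wrist','w9');c=snap('wrist','w9')
q,M,s=pose(); print(q,M.round(3),s['joint_vel'].round(3))
E
```

```text
[0.62817581 0.03709024 0.22945245] [[ 0.903  0.148  0.404]
 [ 0.135 -0.989  0.06 ]
 [ 0.408  0.    -0.913]] [-0.001 -0.023 -0.004  0.003 -0.007 -0.001]
```

View pics/w9.png

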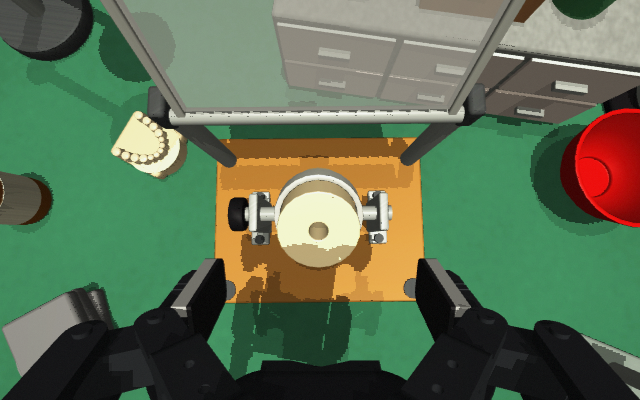

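```bash
python3 - <<'E'
from ring import *
c=load('wrist'); n,ce,onp=fit(c,319,228,42)
col=c['color']; g=cv2.cvtColor(col,cv2.COLOR_RGB2GRAY)
cv2.imwrite('pics/r9.png',cv2.resize(col[165:285,240:400,::-1],None,fx=5,fy=5,interpolation=cv2.INTER_NEAREST))
P=cloud(c); 
# mask: off-plane depth within disc => bore
m=((P-ce)@n<-.004); m[:215]=0;m[248:]=0;m[:,:303]=0;m[:,336:]=0
ys,xs=np.nonzero(m); pts=np.array([onp(x,y) for x,y in zip(xs,ys)]); print(len(xs),xs.min(),xs.max(),ys.min(),ys.max(),pts.mean(0))
# face outline by depth
f=(abs((P-ce)@n)<.002)&(np.linalg.norm(P-ce,axis=-1)<.045); f=cv2.morphologyEx(f.astype(np.uint8),cv2.MORPH_CLOSE,np.ones((25,25)))
ct=max(cv2.findContours(f,0,2)[0],key=cv2.contourArea); X=np.array([onp(*p[0]) for p in ct])
(cx,cy),r=cv2.minEnclosingCircle((np.c_[(X-ce)@np.cross(n,[0,1,0]),(X-ce)@np.cross(n,np.cross(n,[0,1,0]))]).astype(np.float32)*1000)
a=np.cross(n,[0,1,0]);b=np.cross(n,a); print('face ctr',ce+cx/1000*a/np.linalg.norm(a)+cy/1000*b/np.linalg.norm(b),r, X.mean(0))
# hinge line: posts tops & bars
for uv in[(160,105),(478,103),(178,118),(462,114)]: print(uv,onz(c,*uv,.175).round(4),P[uv[1],uv[0]].round(4))
E
```

```text
n [-0.435 -0.068  0.898] pts 3268 rms 0.00064
tilt 26.13465534550929 az -171.08108205253512
237 309 327 222 238 [0.64480375 0.04143615 0.11788457]
face ctr [0.64436679 0.04104102 0.11764271] 34.79769515991211 [0.64542195 0.04037741 0.11810368]
(160, 105) [0.7113 0.1599 0.175 ] [0.7068 0.1524 0.1882]
(478, 103) [ 0.7447 -0.0542  0.175 ] [ 0.7387 -0.049   0.187 ]
(178, 118) [0.7041 0.146  0.175 ] [0.7028 0.1439 0.1791]
(462, 114) [ 0.7353 -0.0442  0.175 ] [ 0.7334 -0.0425  0.1792]
```

View pics/r9.png

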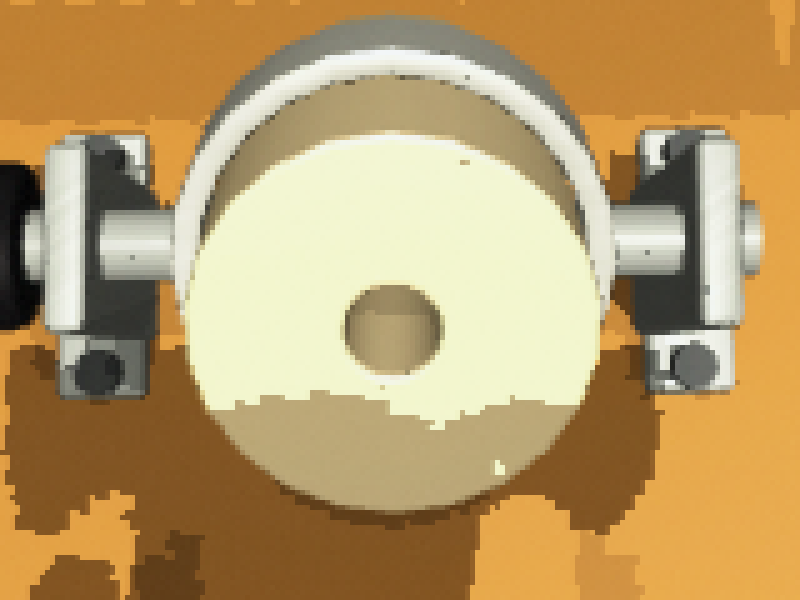

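>>> apply_moves([
  {"dx": 0, "dy": 0, "dz": -0.8, "wx": 0, "wy": -0.8, "wz": 0, "jaw": 1},
  {"dx": 0, "dy": 0, "dz": -0.8, "wx": 0, "wy": -0.8, "wz": 0, "jaw": 1},
  {"dx": -0.3, "dy": 0.3, "dz": -0.8, "wx": 0, "wy": -0.8, "wz": 0, "jaw": 1},
  {"dx": -0.5, "dy": 0.8, "dz": -0.4, "wx": 0, "wy": -0.8, "wz": 0, "jaw": 1},
  {"dx": -0.5, "dy": 1, "dz": 0, "wx": 0, "wy": -0.8, "wz": 0, "jaw": 1},
])

```text
time: 9.2
tool_pos: [0.5747, -0.0349, 0.3081]
tcp_rot: [3.131, 0.236, 0.011]
wrist_force: [1.0, 0.2, -0.2]
width: 0.999
```

>>> apply_moves([
  {"dx": -0.45, "dy": 1, "dz": 0, "wx": 0, "wy": 0, "wz": 0, "jaw": 1},
  {"dx": -0.45, "dy": 1, "dz": 0, "wx": 0, "wy": 0, "wz": 0, "jaw": 1},
  {"dx": -0.45, "dy": 1, "dz": 0, "wx": 0, "wy": 0, "wz": 0, "jaw": 1},
  {"dx": -0.45, "dy": 1, "dz": 0, "wx": 0, "wy": 0, "wz": 0, "jaw": 1},
  {"dx": -0.45, "dy": 1, "dz": 0, "wx": 0, "wy": 0, "wz": 0, "jaw": 1},
])

```text
time: 9.7
tool_pos: [0.5286, -0.1947, 0.3044]
tcp_rot: [3.131, 0.233, 0.007]
wrist_force: [0.1, -0.2, 0.3]
width: 1.002
```

```bash
python3 - <<'E'
from h import *
c=snap('wrist','w10'); need([.494,-.287,.3],frame(8.7))
E
```

```text
tool [ 0.5273 -0.1993  0.3044] need d [-1.52  2.73  0.16] [ 0.06 -0.02 -0.05]
```

View pics/w10.png

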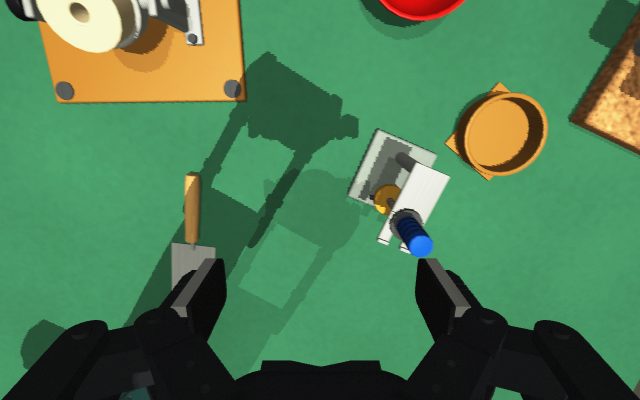

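The grip top is at (420,246), the fork plate runs from (432,180) to (390,245), and the open side is lower-left. Measuring both.

```bash
python3 - <<'E'
from h import *
c=load('wrist'); b=c['color'].astype(int); P=cloud(c)
cv2.imwrite('pics/g10.png',cv2.resize(c['color'][130:270,330:470,::-1],None,fx=4.2,fy=4.2,interpolation=cv2.INTER_NEAREST))
m=(b[...,2]>b[...,0]+50)&(b[...,2]>b[...,1]+30)&(b[...,2]>150)
v,u=np.nonzero(m&(P[...,2]>.15)); print(len(u),P[v,u][:,2].max())
t=m&(P[...,2]>.187)&(P[...,2]<.2); v,u=np.nonzero(t); print('top',len(u),u.min(),u.max(),v.min(),v.max(),P[t].mean(0),P[t].max(0)-P[t].min(0), onz(c,(u.min()+u.max())/2,(v.min()+v.max())/2,.191))
f=(abs(P[...,2]-.130)<.006)&(P[...,1]<-.2)&(P[...,0]>.4); ct=P[f]; print(f.sum()); 
ff=f.astype(np.uint8)*255; cv2.imwrite('pics/f10.png',ff[130:270,330:470])
r=cv2.minAreaRect((ct[:,:2]*1000).astype(np.float32)); print(r, cv2.boxPoints(r).round(1).tolist())
E
```

```text
389 0.4467012792117373
top 3 411 427 239 252 [ 0.49380502 -0.28695184  0.1871798 ] [0.01319501 0.01164741 0.00027995] [ 0.4962072  -0.28525484  0.191     ]
2511
((509.70233154296875, -292.2117004394531), (38.608211517333984, 90.95487976074219), 76.1052474975586) [[460.8999938964844, -300.0], [549.2000122070312, -321.8999938964844], [558.5, -284.3999938964844], [470.20001220703125, -262.6000061035156]]
```

View pics/g10.png

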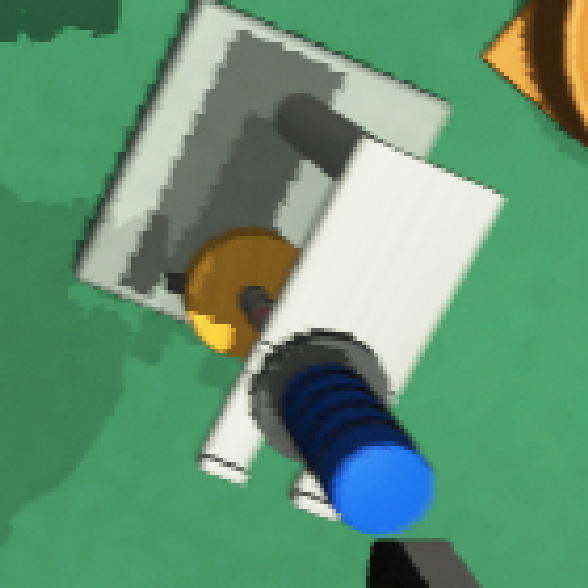

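>>> apply_moves([
  {"dx": -0.55, "dy": 0.9, "dz": 0, "wx": 0, "wy": 0, "wz": 0, "jaw": 1},
  {"dx": -0.55, "dy": 0.9, "dz": 0, "wx": 0, "wy": 0, "wz": 0, "jaw": 1},
  {"dx": -0.42, "dy": 0.93, "dz": 0.16, "wx": 0, "wy": 0, "wz": 0, "jaw": 1},
  {"dx": 0, "dy": 0, "dz": 1, "wx": 0, "wy": 0, "wz": 0, "jaw": 1},
  {"dx": 0, "dy": 0, "dz": 0.5, "wx": 0, "wy": 0, "wz": 0, "jaw": 0.9},
])

```text
time: 10.25
tool_pos: [0.495, -0.2817, 0.2521]
tcp_rot: [3.132, 0.23, 0.002]
wrist_force: [-0.1, 1.2, -0.2]
width: 0.898
```

```bash
python3 - <<'E'
from h import *
c=snap('wrist','w11'); need([.4945,-.287,.147],frame(8.7))
c=load('wrist'); b=c['color'].astype(int); P=cloud(c)
m=(b[...,2]>b[...,0]+50)&(b[...,2]>b[...,1]+30)&(b[...,2]>150)
v,u=np.nonzero(m);print(len(u),u.min(),u.max(),v.min(),v.max())
t=m&(P[...,2]>.187)&(P[...,2]<.2); v,u=np.nonzero(t); print('top',len(u),u.min(),u.max(),v.min(),v.max(),P[t].mean(0),P[t].max(0)-P[t].min(0), onz(c,(u.min()+u.max())/2,(v.min()+v.max())/2,.191))
E
```

```text
tool [ 0.4938 -0.2803  0.2488] need d [-0.    0.23  3.39] [-0.02  0.02 -0.04]Traceback (most recent call last):
  File "<stdin>", line 5, in <module>
    return umr_minimum(a, axis, None, out, keepdims, initial, where)
ValueError: zero-size array to reduction operation minimum which has no identity
```

View pics/w11.png

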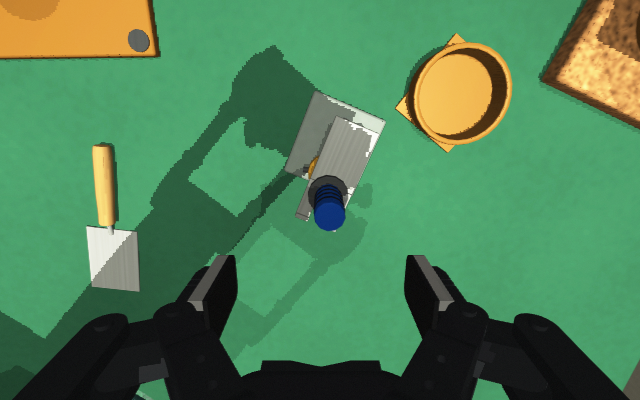

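Grip top at about (329,215), in the gripper's shadow and close to centred between the jaws.

```bash
python3 - <<'E'
from h import *
c=load('wrist'); b=c['color'].astype(int); P=cloud(c)
m=(b[...,2]>b[...,0]+50)&(b[...,2]>b[...,1]+20); m[:170]=0
t=m&(P[...,2]>.186); v,u=np.nonzero(t); print(len(u),u.min(),u.max(),v.min(),v.max(),P[t].mean(0),np.ptp(P[t],axis=0), onz(c,(u.min()+u.max())/2,(v.min()+v.max())/2,.191), P[t][:,2].mean())
E
```

```text
91 315 343 189 228 [ 0.4982704  -0.28726231  0.1954681 ] [0.08293443 0.02728296 0.20818495] [ 0.50168346 -0.28654225  0.191     ] 0.1954680967579127
```

```bash
python3 - <<'E'
from h import *
c=load('wrist'); print(onz(c,329,216,.191),proj(c,np.array([[.4945,-.287,.191]])))
cv2.imwrite('pics/g11.png',cv2.resize(c['color'][160:250,280:380,::-1],None,fx=6,fy=6,interpolation=cv2.INTER_NEAREST))
E
```

```text
[ 0.49650405 -0.28734295  0.191     ] [[328.02686862 218.73981871]]
```

View pics/g11.png

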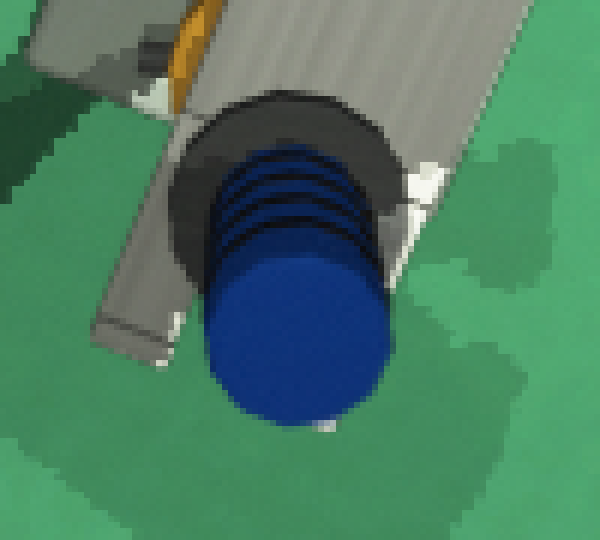

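>>> apply_moves([
  {"dx": 0.05, "dy": 0.24, "dz": 0.6, "wx": 0, "wy": 0, "wz": 0, "jaw": 0.8},
  {"dx": 0, "dy": 0, "dz": 0.8, "wx": 0, "wy": 0, "wz": 0, "jaw": 0.8},
  {"dx": 0, "dy": 0, "dz": 0.8, "wx": 0, "wy": 0, "wz": 0, "jaw": 0.8},
  {"dx": 0, "dy": 0, "dz": 0.8, "wx": 0, "wy": 0, "wz": 0, "jaw": 0.7},
  {"dx": 0, "dy": 0, "dz": 0.3, "wx": 0, "wy": 0, "wz": 0, "jaw": 0.6},
])

```text
time: 10.8
tool_pos: [0.4971, -0.2863, 0.1511]
tcp_rot: [-3.131, -0.235, 0.004]
wrist_force: [-0.6, 0.8, 0.4]
width: 0.602
```

```bash
python3 - <<'E'
from h import *
c=snap('wrist','w12'); need([.496,-.2873,.147],frame(8.7))
E
```

```text
tool [ 0.4968 -0.2862  0.1504] need d [-0.03  0.03  0.11] [-0.02  0.03 -0.02]
```

View pics/w12.png

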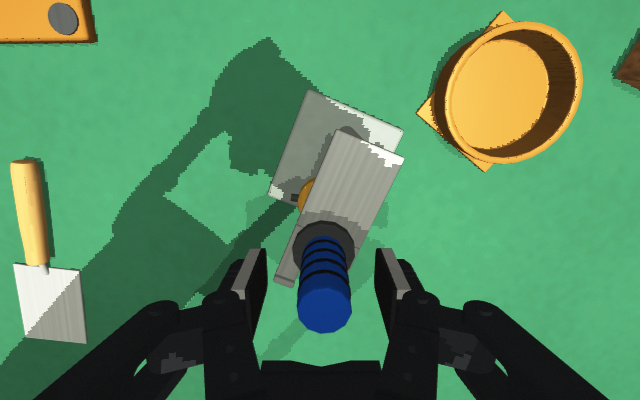

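The grip sits between the pads. Closing.

>>> apply_moves([
  {"dx": 0, "dy": 0.03, "dz": 0.1, "wx": 0, "wy": 0, "wz": 0, "jaw": 0.4},
  {"dx": 0, "dy": 0, "dz": 0, "wx": 0, "wy": 0, "wz": 0, "jaw": 0.2},
  {"dx": 0, "dy": 0, "dz": 0, "wx": 0, "wy": 0, "wz": 0, "jaw": 0.2},
  {"dx": 0, "dy": 0, "dz": 0, "wx": 0, "wy": 0, "wz": 0, "jaw": 0.2},
  {"dx": 0, "dy": 0, "dz": 0, "wx": 0, "wy": 0, "wz": 0, "jaw": 0.2},
], newtons=40)

```text
time: 11.35
tool_pos: [0.4988, -0.289, 0.1511]
tcp_rot: [3.132, 0.233, 0.004]
wrist_force: [0.4, 2.9, 4.3]
width: 0.245
```

```bash
python3 - <<'E'
from h import *
c=snap('wrist','w13'); q,M,s=pose(); print(q,M.round(4),s['width'],s['wrist_force'],s['torque'])
E
```

```text
[ 0.49885146 -0.28896318  0.15106397] [[ 0.989   0.148   0.0023]
 [ 0.148  -0.989  -0.001 ]
 [ 0.0021  0.0013 -1.    ]] 0.2462682518535495 [0.25953023 1.72084942 5.62484817] [ 0.22628302 -0.02220585  0.01615496]
```

View pics/w13.png

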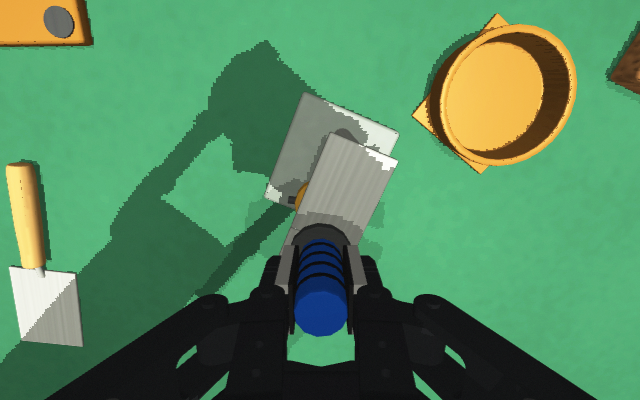

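Gripped, at opening 0.246. The hung TCP pose is (0.4989, -0.2890, 0.1511), which I'll need for the return. Next I lift over the lip and slide out along the slot.

>>> apply_moves([
  {"dx": 0, "dy": 0, "dz": -0.2, "wx": 0, "wy": 0, "wz": 0, "jaw": 0.2},
  {"dx": 0, "dy": 0, "dz": -0.2, "wx": 0, "wy": 0, "wz": 0, "jaw": 0.2},
  {"dx": 0, "dy": 0, "dz": 0, "wx": 0, "wy": 0, "wz": 0, "jaw": 0.2},
])

```text
time: 11.7
tool_pos: [0.4981, -0.289, 0.1623]
tcp_rot: [3.132, 0.233, 0.001]
wrist_force: [0.4, -0.9, -1.9]
width: 0.247
```

```bash
python3 - <<'E'
from h import *
c=snap('wrist','w14'); q,M,s=pose(); print(q,s['width'],s['wrist_force'],s['torque'])
E
```

```text
[ 0.49794238 -0.28882661  0.16181149] 0.2429228623964426 [-0.31093779  0.50886578 -2.06597637] [-0.02052956 -0.00710802 -0.00710614]
```

View pics/w14.png

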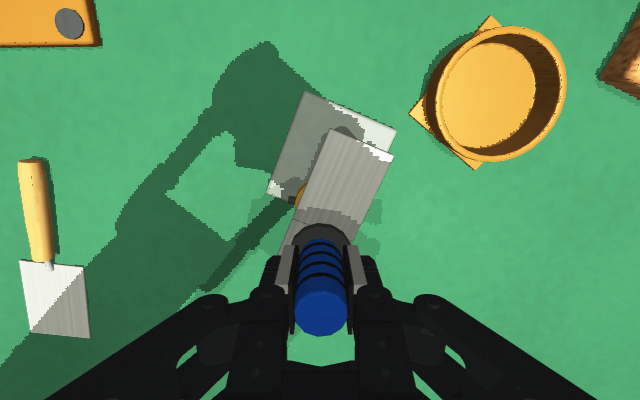

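The wrist force of -2.1 N is the gauge's weight, so it is lifted. Sliding out.

>>> apply_moves([
  {"dx": -0.3, "dy": -0.12, "dz": 0, "wx": 0, "wy": 0, "wz": 0, "jaw": 0.2},
  {"dx": -0.46, "dy": -0.19, "dz": 0, "wx": 0, "wy": 0, "wz": 0, "jaw": 0.2},
  {"dx": -0.46, "dy": -0.19, "dz": 0, "wx": 0, "wy": 0, "wz": 0, "jaw": 0.2},
  {"dx": -0.46, "dy": -0.19, "dz": 0, "wx": 0, "wy": 0, "wz": 0, "jaw": 0.2},
  {"dx": -0.46, "dy": -0.19, "dz": 0, "wx": 0, "wy": 0, "wz": 0, "jaw": 0.2},
])

```text
time: 12.25
tool_pos: [0.4287, -0.2714, 0.1614]
tcp_rot: [-3.133, -0.233, 0.001]
wrist_force: [0.4, 1.1, -2.4]
width: 0.243
```

>>> apply_moves([
  {"dx": -0.1, "dy": 0, "dz": -0.6, "wx": 0, "wy": 0, "wz": 0, "jaw": 0.2},
  {"dx": 0, "dy": -0.1, "dz": -0.9, "wx": 0, "wy": 0, "wz": 0, "jaw": 0.2},
  {"dx": 0, "dy": -0.1, "dz": -0.9, "wx": 0, "wy": 0, "wz": 0, "jaw": 0.2},
  {"dx": 0, "dy": -0.1, "dz": -0.9, "wx": 0, "wy": 0, "wz": 0, "jaw": 0.2},
  {"dx": 0, "dy": -0.1, "dz": -0.9, "wx": 0, "wy": 0, "wz": 0, "jaw": 0.2},
])

```text
time: 12.75
tool_pos: [0.4245, -0.2601, 0.2886]
tcp_rot: [3.133, 0.233, 0.0]
wrist_force: [-0.1, -0.6, -1.2]
width: 0.243
```

```bash
python3 - <<'E'
from h import *
c=snap('wrist','w15'); snap('scene','s15'); q,M,s=pose(); print(q,s['width'],s['wrist_force'],s['torque'])
n=np.array([-.435,-.0685,.898]); m=np.array([.6444,.0412,.1177])
need(m+n*.2,frame(8.9,26.1))
E
```

```text
[ 0.42703353 -0.26163152  0.29242048] 0.24603300406850384 [-0.43175912 -0.3822155  -1.3683589 ] [-0.01835224 -0.05853294 -0.03228963]
tool [ 0.427  -0.2616  0.2924] need d [ 5.73 -8.89 -0.18] [ 0.07  4.29 -0.05]
```

View pics/w15.png

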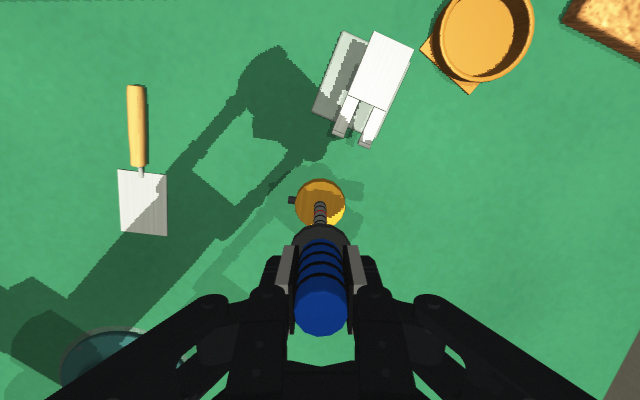

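View pics/s15.png

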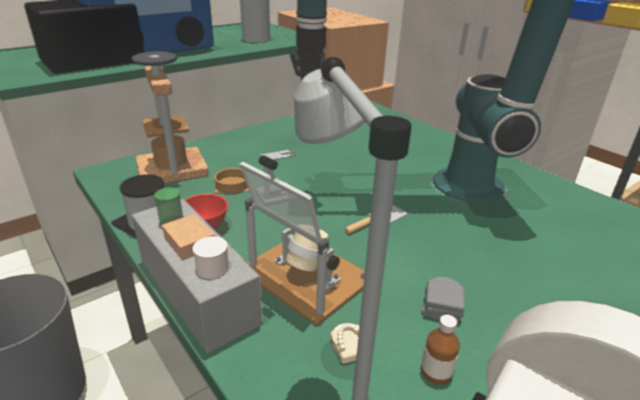

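The gauge hangs free in the gripper with the foot at (320,203). The fork is empty at (360,110) and the guard still leans back. I'll measure the gauge axis in the tool frame.

```bash
cat > axis.py <<'E'
from h import *
def gaxis(c):
    q,M,s=pose(); P=(cloud(c)-q)@M
    b=c['color'].astype(int)
    near=(abs(P[...,0])<.06)&(abs(P[...,1])<.04)&(P[...,2]>.005)&(P[...,2]<.14)
    ft=near&(b[...,0]>b[...,2]+50)&(P[...,2]>.07)
    X=P[ft]; h=np.median(X[:,2]); top=X[abs(X[:,2]-np.percentile(X[:,2],30))<.0025]
    print('foot px',ft.sum(),'z pct',np.percentile(X[:,2],[2,10,30,50,70,90,98]).round(4))
    v,u=np.nonzero(ft); print('u',u.min(),u.max(),'v',v.min(),v.max())
    print('top',len(top),top[:,:2].min(0).round(4),top[:,:2].max(0).round(4))
    fl=near&(b.max(2)<90)&(P[...,2]>.008)&(P[...,2]<.03)&(abs(P[...,1])<.02)&(P[...,0]>-.01)
    if fl.sum(): X=P[fl]; print('flange',fl.sum(),X.min(0).round(4),X.max(0).round(4))
    return P,ft
E
python3 - <<'E'
from axis import *
c=load('wrist'); P,ft=gaxis(c)
cv2.imwrite('pics/a15.png',cv2.resize(c['color'][165:345,260:380,::-1],None,fx=3.3,fy=3.3,interpolation=cv2.INTER_NEAREST))
for v in range(176,262,6): print(v,P[v,320].round(4),c['color'][v,320])
E
```

```text
foot px 1637 z pct [0.102  0.1028 0.1033 0.1037 0.1041 0.1049 0.1104]
u 295 344 v 178 225
top 1522 [-0.0243 -0.0223] [0.0118 0.0161]
flange 1219 [-0.0093 -0.0177  0.008 ] [0.0099 0.0134 0.0253]
176 [-0.0304 -0.0039  0.2919] [ 69 147  99]
182 [ 0.011  -0.0027  0.1033] [198 147  46]
188 [ 0.0063 -0.0027  0.1033] [190 139  44]
194 [ 0.0012 -0.0027  0.1042] [139 100  32]
200 [-0.0032 -0.0027  0.1029] [126  96  43]
206 [-0.0038 -0.0026  0.0902] [44 45 41]
212 [-0.0036 -0.0026  0.0769] [80 82 75]
218 [-0.0034 -0.0025  0.0645] [80 82 75]
224 [ 0.009  -0.0022  0.0235] [29 30 28]
230 [ 0.0072 -0.0022  0.0197] [43 45 41]
236 [ 0.0037 -0.0022  0.02  ] [44 44 42]
242 [ 0.0042 -0.0021  0.0116] [12 17 28]
248 [ 0.004  -0.0021  0.0053] [12 38 88]
254 [ 0.0036 -0.0021 -0.0002] [13 38 87]
260 [ 0.0033 -0.002  -0.0055] [14 37 88]
```

View pics/a15.png

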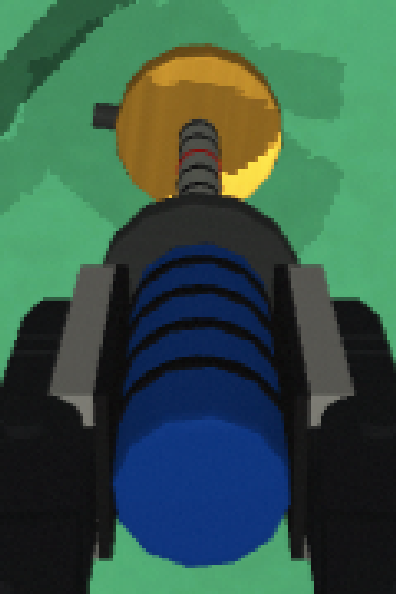

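```bash
python3 - <<'E'
from axis import *
c=load('wrist'); q,M,s=pose(); P=(cloud(c)-q)@M
T=np.array(cams.read_camera('wrist')['T_tool_cam']); print(T.round(4))
for v in range(295,336,6): print(v,P[v,321].round(4),c['color'][v,321])
e,d=ray(c,320.5,313.5); e=(e-q)@M; d=d@M
for z in(-.0353,-.04): print(z,(e+d*(z-e[2])/d[2]).round(4))
# pads: light gray pixels
for v in range(250,330,10): print(v,[ (u,P[v,u].round(3).tolist()) for u in(285,354)])
E
```

```text
[[-1.100e-03 -9.540e-01 -2.999e-01  7.590e-02]
 [ 1.000e+00 -1.300e-03  5.000e-04 -1.000e-04]
 [-9.000e-04 -2.999e-01  9.540e-01 -1.420e-01]
 [ 0.000e+00  0.000e+00  0.000e+00  1.000e+00]]
295 [ 0.0016 -0.0015 -0.03  ] [ 17  55 129]
301 [-0.0002 -0.0015 -0.0312] [ 16  54 128]
307 [-0.0028 -0.0015 -0.0313] [ 17  55 128]
313 [-0.0058 -0.0015 -0.0309] [ 16  55 128]
319 [-0.0085 -0.0015 -0.031 ] [ 15  52 126]
325 [-0.0113 -0.0015 -0.031 ] [ 15  54 126]
331 [-0.0139 -0.0015 -0.0312] [ 16  54 126]
-0.0353 [-0.0027 -0.0017 -0.0353]
-0.04 [ 0.0008 -0.0016 -0.04  ]
250 [(285, [0.007, -0.018, -0.004]), (354, [0.007, 0.013, -0.004])]
260 [(285, [0.008, -0.017, -0.015]), (354, [0.007, 0.012, -0.013])]
270 [(285, [0.008, -0.016, -0.022]), (354, [0.008, 0.012, -0.023])]
280 [(285, [0.008, -0.015, -0.03]), (354, [0.007, 0.011, -0.028])]
290 [(285, [0.006, -0.015, -0.034]), (354, [0.006, 0.011, -0.033])]
300 [(285, [0.004, -0.014, -0.037]), (354, [0.004, 0.01, -0.036])]
310 [(285, [0.003, -0.014, -0.042]), (354, [0.001, 0.01, -0.038])]
320 [(285, [-0.001, -0.014, -0.042]), (354, [-0.003, 0.01, -0.038])]
```

```bash
cat > tgt.py <<'E'
from h import *
m=np.array([.6444,.0412,.1177]); Rt=frame(8.9,26.1); off=np.array([-.0077,-.0027,0]); zt=Rt[:,2]
def T(h): return m-Rt@off-zt*h   # h: TCP distance from the face plane along bore
E
python3 - <<'E'
from tgt import *
print(T(.19)); need(T(.19),Rt)
E
```

```text
[0.56906725 0.0266703  0.29171277]
tool [ 0.4262 -0.2612  0.2898] need d [ 6.13 -8.78 -0.07] [ 0.05  4.31 -0.06]
```

>>> apply_moves([
  {"dx": 0.4, "dy": -0.6, "dz": 0, "wx": 0, "wy": 0, "wz": 0, "jaw": 0.2},
  {"dx": 0.6, "dy": -0.9, "dz": 0, "wx": 0, "wy": 0, "wz": 0, "jaw": 0.2},
  {"dx": 0.6, "dy": -0.9, "dz": 0, "wx": 0, "wy": 0, "wz": 0, "jaw": 0.2},
  {"dx": 0.6, "dy": -0.9, "dz": 0, "wx": 0, "wy": 0, "wz": 0, "jaw": 0.2},
  {"dx": 0.6, "dy": -0.9, "dz": 0, "wx": 0, "wy": 0, "wz": 0, "jaw": 0.2},
])

```text
time: 13.4
tool_pos: [0.4891, -0.1223, 0.285]
tcp_rot: [-3.132, -0.232, 0.005]
wrist_force: [0.0, -0.1, -1.7]
width: 0.243
```

>>> apply_moves([
  {"dx": 0.6, "dy": -0.9, "dz": 0, "wx": 0, "wy": 0, "wz": 0, "jaw": 0.2},
  {"dx": 0.6, "dy": -0.9, "dz": 0, "wx": 0, "wy": 0, "wz": 0, "jaw": 0.2},
  {"dx": 0.6, "dy": -0.9, "dz": 0, "wx": 0, "wy": 0, "wz": 0, "jaw": 0.2},
  {"dx": 0.6, "dy": -0.9, "dz": 0, "wx": 0, "wy": 0, "wz": 0, "jaw": 0.2},
  {"dx": 0.6, "dy": -0.7, "dz": 0, "wx": 0, "wy": 0, "wz": 0, "jaw": 0.2},
])

```text
time: 13.9
tool_pos: [0.5589, 0.0188, 0.2848]
tcp_rot: [-3.132, -0.234, 0.006]
wrist_force: [0.4, -0.0, -2.1]
width: 0.247
```

>>> apply_moves([
  {"dx": 0.3, "dy": -0.2, "dz": 0, "wx": 0, "wy": 0.8, "wz": 0, "jaw": 0.2},
  {"dx": 0, "dy": 0, "dz": 0, "wx": 0, "wy": 0.9, "wz": 0, "jaw": 0.2},
  {"dx": 0, "dy": 0, "dz": 0, "wx": 0, "wy": 0.9, "wz": 0, "jaw": 0.2},
  {"dx": 0, "dy": 0, "dz": 0, "wx": 0, "wy": 0.9, "wz": 0, "jaw": 0.2},
  {"dx": 0, "dy": 0, "dz": 0, "wx": 0, "wy": 0.8, "wz": 0, "jaw": 0.2},
])

```text
time: 14.4
tool_pos: [0.5661, 0.0244, 0.2844]
tcp_rot: [-3.022, -0.225, -0.691]
wrist_force: [-0.3, 0.3, -3.9]
width: 0.243
```

```bash
python3 - <<'E'
from tgt import *
bot.read_state()
snap('scene','s16');c=snap('wrist','w16'); need(T(.19),Rt); print(pose()[2]['wrist_force'])
E
```

```text
tool [0.5635 0.0243 0.2822] need d [ 0.31 -0.05 -0.2 ] [ 0.02  0.12 -0.07]
[-0.77717866  0.30411354 -2.62573737]
```

View pics/w16.png

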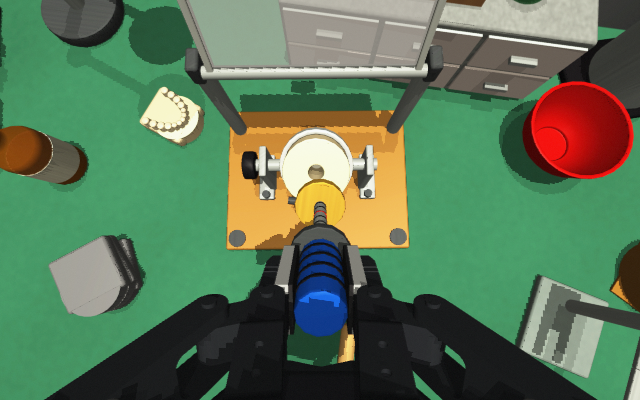

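View pics/s16.png

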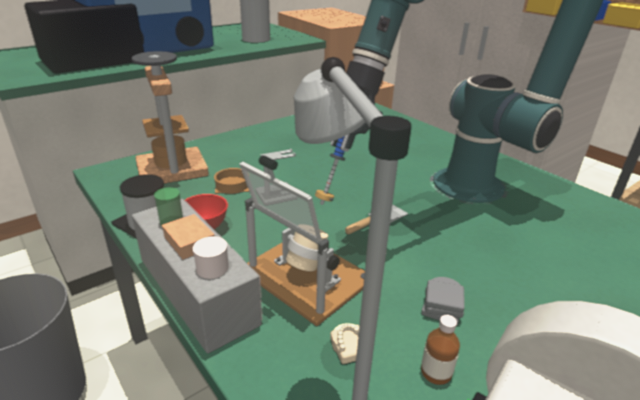

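The bore mouth at (316,171) is just visible ahead of the foot at (320,203). I'll measure both in the tool frame from this one image.

```bash
python3 - <<'E'
from axis import *
from ring import fit
from tgt import m as m0
c=load('wrist'); q,M,s=pose(); 
n,ce,onp=fit(c,317,162,34)
P=(cloud(c)-q)@M
gaxis(c)
print('rod',[ (v,P[v,320].round(4).tolist()) for v in(206,212,218,224)])
print('n in tool',(n@M).round(4), 'm0 tool',((m0-q)@M).round(4))
print('mouth px',proj(c,m0[None]))
cv2.imwrite('pics/z16.png',cv2.resize(c['color'][120:240,260:380,::-1],None,fx=5,fy=5,interpolation=cv2.INTER_NEAREST))
E
```

```text
n [-0.43  -0.067  0.9  ] pts 1602 rms 0.00075
tilt 25.806532035895028 az -171.10289320853937
foot px 1675 z pct [0.0982 0.099  0.0995 0.0999 0.1003 0.1011 0.1081]
u 288 344 v 179 225
top 1527 [-0.0218 -0.0199] [0.0142 0.0186]
flange 723 [-0.0077 -0.0159  0.008 ] [0.0122 0.0151 0.0217]
rod [(206, [-0.0011, -0.0003, 0.0868]), (212, [0.0748, -0.0003, -0.1424]), (218, [-0.0011, -0.0003, 0.0615]), (224, [0.0111, -0.0003, 0.0195])]
n in tool [-0.0073  0.0021 -1.    ] m0 tool [ 0.004  -0.0046  0.184 ]
mouth px [[315.74624571 171.12703786]]
```

View pics/z16.png

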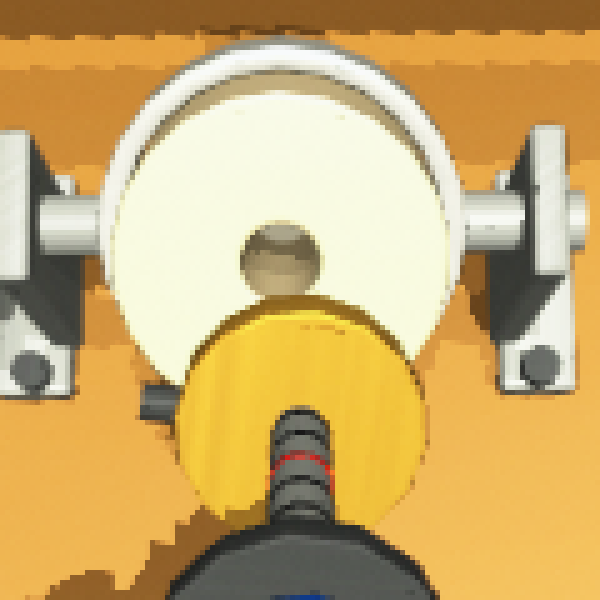

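```bash
cat > axis.py <<'E'
from h import *
TC=np.array([[-.0011,-.9540,-.2999,.0759],[1,-.0013,.0005,-.0001],[-.0009,-.2999,.9540,-.142]])
def tcloud(c):
    v,u=np.mgrid[0:400,0:640]; z=c['range_z']
    p=np.stack([(u-c['cx'])/c['fx']*z,(v-c['cy'])/c['fy']*z,z],-1); return p@TC[:,:3].T+TC[:,3]
def tray(c,u,v): return TC[:,3],TC[:,:3]@np.array([(u-c['cx'])/c['fx'],(v-c['cy'])/c['fy'],1])
E
python3 - <<'E'
from axis import *
c=load('wrist'); P=tcloud(c)
print('rod',[ (v,P[v,320].round(4).tolist()) for v in(206,209,215,218,228,235,250,256,300,320)])
b=c['color'].astype(int); ft=(b[...,0]>180)&(b[...,2]<120)&(abs(P[...,2]-.1)<.006); X=P[ft]; print(ft.sum(),np.median(X[:,2]),X.min(0),X.max(0))
v,u=np.nonzero(ft);print(u.min(),u.max(),v.min(),v.max())
# ring plane in tool frame
v,u=np.mgrid[0:400,0:640]; r=np.hypot(u-317,v-162); mk=(r<30)&(r>13)&(b[...,2]>170)&(P[...,2]>.15)
X=P[mk]
for _ in range(4):
    ce=X.mean(0); n=np.linalg.svd(X-ce,full_matrices=False)[2][2]; X=P[mk]; X=X[abs((X-ce)@n)<.002]
n*=-np.sign(n[2]); print('n tool',n.round(4),len(X))
def onp(u,v):
    e,d=tray(c,u,v); return e+d*((ce-e)@n)/(d@n)
L,Rr,U=onp(260+(240-2.5)/5,120+258/5),onp(260+(321-2.5)/5,120+258/5),onp(260+280/5,120+(220-2.5)/5)
print('bore L R U',L.round(4),Rr.round(4),U.round(4))
L,Rr,U=onp(260+(111-2.5)/5,120+258/5),onp(260+(447-2.5)/5,120+258/5),onp(260+280/5,120+(90-2.5)/5)
print('face L R U',L.round(4),Rr.round(4),U.round(4))
E
```

```text
rod [(206, [-0.0011, -0.0003, 0.0868]), (209, [-0.0012, -0.0003, 0.0804]), (215, [-0.0008, -0.0003, 0.0669]), (218, [-0.001, -0.0003, 0.0616]), (228, [0.0107, -0.0002, 0.0158]), (235, [0.007, -0.0002, 0.0153]), (250, [0.006, -0.0002, -0.0001]), (256, [0.0057, -0.0002, -0.0057]), (300, [0.002, -0.0002, -0.0346]), (320, [-0.0075, -0.0003, -0.0339])]
1454 0.09987889696084006 [-0.02162832 -0.01994288  0.09769674] [0.01381096 0.01864185 0.10246796]
295 344 182 225
n tool [-0.0057  0.0027 -1.    ] 1590
bore L R U [ 0.0031 -0.013   0.1842] [0.0031 0.0035 0.1842] [ 0.0115 -0.0043  0.1842]
face L R U [ 0.0032 -0.0393  0.1841] [0.003  0.0291 0.1843] [ 0.0375 -0.0042  0.184 ]
```

>>> apply_moves([
  {"dx": 0.26, "dy": -0.13, "dz": 0, "wx": 0.02, "wy": 0.05, "wz": 0, "jaw": 0.2},
  {"dx": 0, "dy": 0, "dz": 0.4, "wx": 0, "wy": 0, "wz": 0, "jaw": 0.2},
  {"dx": 0, "dy": 0, "dz": 0.5, "wx": 0, "wy": 0, "wz": 0, "jaw": 0.2},
  {"dx": 0, "dy": 0, "dz": 0.3, "wx": 0, "wy": 0, "wz": 0, "jaw": 0.2},
  {"dx": 0, "dy": 0, "dz": 0, "wx": 0, "wy": 0, "wz": 0, "jaw": 0.2},
])

```text
time: 15.0
tool_pos: [0.5894, 0.0322, 0.2549]
tcp_rot: [-3.019, -0.226, -0.69]
wrist_force: [0.4, -0.1, -2.3]
width: 0.248
```

```bash
python3 - <<'E'
from tgt import *
snap('scene','s17');c=snap('wrist','w17'); need(T(.15),Rt); print(pose()[2]['wrist_force'])
cv2.imwrite('pics/z17.png',cv2.resize(c['color'][130:260,250:390,::-1],None,fx=4.5,fy=4.5,interpolation=cv2.INTER_NEAREST))
s=load('scene');cv2.imwrite('pics/zs17.png',cv2.resize(s['color'][120:300,240:400,::-1],None,fx=3.3,fy=3.3,interpolation=cv2.INTER_CUBIC))
E
```

```text
tool [0.59   0.0321 0.2573] need d [-0.14  0.07 -0.01] [ 0.    0.02 -0.06]
[-0.20451888 -0.06085796 -2.36041674]
```

View pics/z17.png

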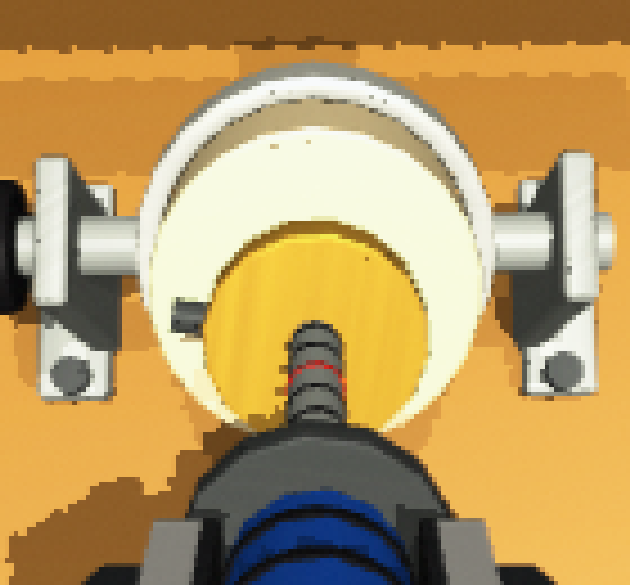

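View pics/zs17.png

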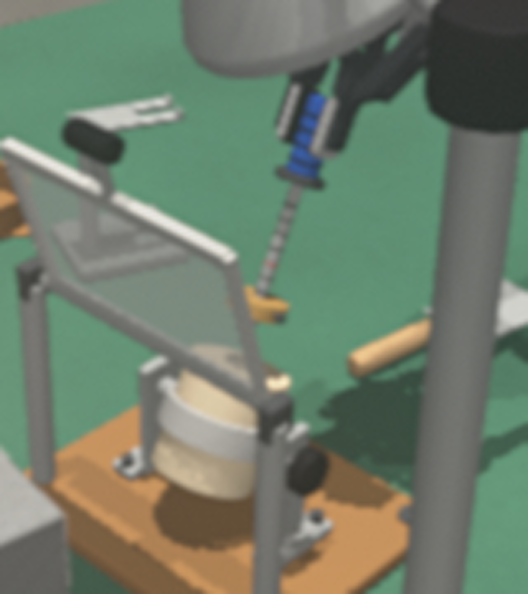

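Laterally the foot and face are concentric (columns 317.5 and 317 of the crop). Re-measuring the x offset in the tool frame.

```bash
cat > chk.py <<'E'
from axis import *
def chk(c,u0,v0,ro,vfoot):
    P=tcloud(c); b=c['color'].astype(int); v,u=np.mgrid[0:400,0:640]
    near=(abs(P[...,0])<.06)&(abs(P[...,1])<.045)
    ft=near&(b[...,0]>b[...,2]+70)&(P[...,2]<.125)&(P[...,2]>.06); z=np.median(P[ft][:,2]); top=ft&(abs(P[...,2]-z)<.0025); X=P[top]
    print('foot top z',z,'xmax-20mm',X[:,0].max()-.02,'y ctr',(np.percentile(X[:,1],.5)+np.percentile(X[:,1],99.5))/2)
    rod=[P[r,320] for r in vfoot]; print('rod',np.array(rod).round(4).tolist())
    mk=near&(b[...,2]>170)&(b[...,0]>200)&(P[...,2]>z+.015)&(np.hypot(u-u0,v-v0)<ro)
    X=P[mk]
    for _ in range(5):
        ce=np.median(X,0); ce=X.mean(0); n=np.linalg.svd(X-ce,full_matrices=False)[2][2]; X=P[mk]; X=X[abs((X-ce)@n)<.002]
    n*=-np.sign(n[2]); print('n tool',n.round(4),len(X),'plane z at axis',ce[2]+((ce[0]+.0056)*n[0]+(ce[1])*n[1])/n[2])
    def onp(u,v):
        e,d=tray(c,u,v); return (e+d*((ce-e)@n)/(d@n)).round(4)
    return onp
E
python3 - <<'E'
from chk import *
c=load('wrist'); o=chk(c,250+317/4.5,130+280/4.5,37,(206,212,218))
f=lambda x,y:(250+x/4.5-.5,130+y/4.5-.5)
print('face U',o(*f(317,127)),'L',o(*f(150,265)),'R',o(*f(484,265)))
E
```

```text
foot top z 0.09993053998194565 xmax-20mm -0.005547010358064538 y ctr -0.0007013154667038467
rod [[-0.0008, -0.0003, 0.086], [-0.001, -0.0003, 0.0734], [-0.0006, -0.0003, 0.0606]]
n tool [-2.8e-03 -4.0e-04 -1.0e+00] 1936 plane z at axis 0.1491711405941681
face U [ 0.0236 -0.0003  0.1491] L [-0.0049 -0.0346  0.1492] R [-0.0049  0.0339  0.1492]
```

>>> apply_moves([
  {"dx": -0.2, "dy": 0, "dz": 0, "wx": 0, "wy": 0.03, "wz": 0, "jaw": 0.2},
  {"dx": 0, "dy": 0, "dz": 0, "wx": 0, "wy": 0, "wz": 0, "jaw": 0.2},
  {"dx": 0, "dy": 0, "dz": 0, "wx": 0, "wy": 0, "wz": 0, "jaw": 0.2},
  {"dx": 0, "dy": 0, "dz": 0, "wx": 0, "wy": 0, "wz": 0, "jaw": 0.2},
])

```text
time: 15.5
tool_pos: [0.5849, 0.031, 0.2566]
tcp_rot: [-3.016, -0.225, -0.706]
wrist_force: [0.2, -0.3, -1.8]
width: 0.245
```

```bash
python3 - <<'E'
from tgt import *
from chk import *
c=snap('wrist','w18'); need(T(.15),Rt); 
cv2.imwrite('pics/z18.png',cv2.resize(c['color'][130:260,250:390,::-1],None,fx=4.5,fy=4.5,interpolation=cv2.INTER_NEAREST))
o=chk(c,250+317/4.5,130+280/4.5,37,(206,212,218))
f=lambda x,y:(250+x/4.5-.5,130+y/4.5-.5)
print('face U',o(*f(317,127)),'L',o(*f(150,265)),'R',o(*f(484,265)))
E
```

```text
tool [0.5849 0.0311 0.2566] need d [0.03 0.06 0.04] [ 0.01 -0.04 -0.06]
foot top z 0.09990579070248906 xmax-20mm -0.0055597544799633435 y ctr -0.000648204012168559
rod [[-0.0006, -0.0003, 0.0853], [-0.001, -0.0003, 0.0734], [-0.0008, -0.0003, 0.0611]]
n tool [ 0.0037  0.0026 -1.    ] 1965 plane z at axis 0.15173492059218738
face U [ 0.0231 -0.0003  0.1518] L [-0.0055 -0.0349  0.1516] R [-0.0057  0.0342  0.1518]
```

View pics/z18.png

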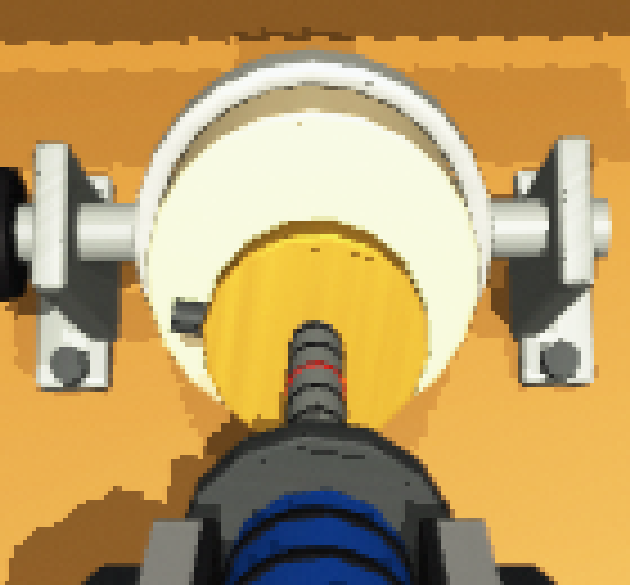

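```bash
python3 - <<'E'
from chk import *
c=load('wrist')
o=chk(c,250+313/4.5,130+270/4.5,37,(206,))
f=lambda x,y:(250+x/4.5-.5,130+y/4.5-.5)
print('face U',o(*f(313,110)),'L',o(*f(148,255)),'R',o(*f(480,255)))
m=np.array([.6444,.0412,.1177]); s=bot.read_state(); q,M,_=pose(); print((m-q)@M)
E
```

```text
foot top z 0.09990579070248906 xmax-20mm -0.0055597544799633435 y ctr -0.000648204012168559
rod [[-0.0006, -0.0003, 0.0853]]
n tool [ 0.0054  0.0018 -1.    ] 2081 plane z at axis 0.1517399661896023
face U [ 0.0266 -0.0011  0.1519] L [-0.0034 -0.0352  0.1517] R [-0.0035  0.0333  0.1518]
[-0.00753837 -0.00092436  0.15122426]
```

>>> apply_moves([
  {"dx": -0.05, "dy": -0.01, "dz": 0, "wx": 0, "wy": -0.03, "wz": 0, "jaw": 0.2},
  {"dx": 0, "dy": 0, "dz": 0.3, "wx": 0, "wy": 0, "wz": 0, "jaw": 0.2},
  {"dx": 0, "dy": 0, "dz": 0.3, "wx": 0, "wy": 0, "wz": 0, "jaw": 0.2},
  {"dx": 0, "dy": 0, "dz": 0, "wx": 0, "wy": 0, "wz": 0, "jaw": 0.2},
  {"dx": 0, "dy": 0, "dz": 0, "wx": 0, "wy": 0, "wz": 0, "jaw": 0.2},
])

```text
time: 16.05
tool_pos: [0.5909, 0.0325, 0.238]
tcp_rot: [-3.018, -0.225, -0.696]
wrist_force: [-0.1, 0.7, -1.7]
width: 0.247
```

```bash
python3 - <<'E'
from chk import *
c=snap('wrist','w19'); snap('scene','s19')
cv2.imwrite('pics/z19.png',cv2.resize(c['color'][130:260,250:390,::-1],None,fx=4.5,fy=4.5,interpolation=cv2.INTER_NEAREST))
o=chk(c,250+313/4.5,130+280/4.5,39,(206,))
m=np.array([.6444,.0412,.1177]); q,M,s=pose(); print((m-q)@M,s['wrist_force'],(R.from_matrix(M.T@__import__('tgt').Rt).as_rotvec()/np.deg2rad(6)).round(3))
s=load('scene');cv2.imwrite('pics/zs19.png',cv2.resize(s['color'][120:300,240:400,::-1],None,fx=3.3,fy=3.3,interpolation=cv2.INTER_CUBIC))
E
```

```text
foot top z 0.09994142857989885 xmax-20mm -0.005701557466000064 y ctr -0.0006372448769259628
rod [[-0.0011, -0.0003, 0.0869]]
n tool [-2.2e-03  4.0e-04 -1.0e+00] 2459 plane z at axis 0.1322964781969041
[-0.00504726 -0.00047837  0.13262714] [-0.55861305  0.00634065 -2.00437842] [ 0.008  0.002 -0.058]
```

View pics/z19.png

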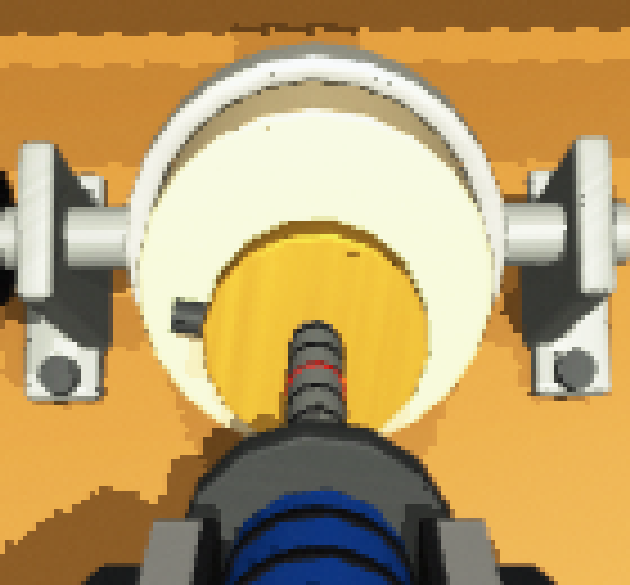

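View pics/zs19.png

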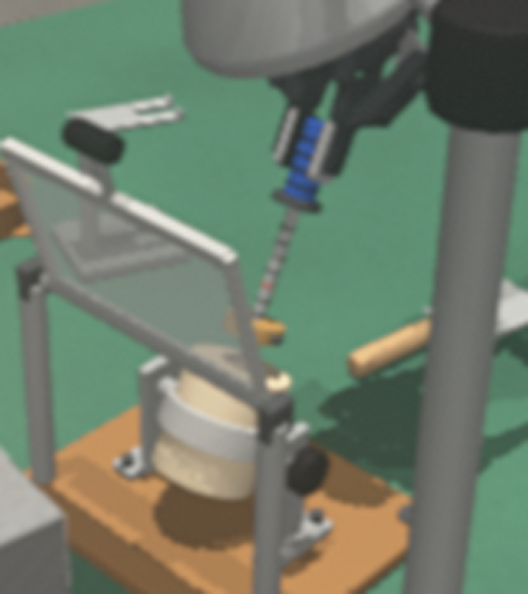

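Mouth (-5.0, -0.5) mm against gauge axis (-5.6, -0.5) mm in the tool frame, so it is aligned. Inserting in steps while watching the force.

>>> apply_moves([
  {"dx": 0, "dy": 0, "dz": 0.2, "wx": 0, "wy": 0, "wz": 0, "jaw": 0.2},
  {"dx": 0, "dy": 0, "dz": 0.2, "wx": 0, "wy": 0, "wz": 0, "jaw": 0.2},
  {"dx": 0, "dy": 0, "dz": 0.1, "wx": 0, "wy": 0, "wz": 0, "jaw": 0.2},
  {"dx": 0, "dy": 0, "dz": 0, "wx": 0, "wy": 0, "wz": 0, "jaw": 0.2},
])

```text
time: 16.55
tool_pos: [0.5974, 0.0335, 0.2246]
tcp_rot: [-3.018, -0.225, -0.697]
wrist_force: [-0.3, -0.4, -2.0]
width: 0.248
```

```bash
cat > st.py <<'E'
from tgt import *
def st():
    mm=np.array([.6444,.0412,.1177]); q,M,s=pose(); f=np.array(s['wrist_force']); print('mouth in tool',((mm-q)@M).round(4),'f tool',(f@M).round(2),'rot',(R.from_matrix(M.T@Rt).as_rotvec()/np.deg2rad(6)).round(3),'v',abs(s['joint_vel']).max().round(3),'tq tool',(np.array(s['torque'])@M).round(3),'w',s['width'],s['time'])
E
python3 -c "
from st import *
c=snap('wrist','w20'); st()
cv2.imwrite('pics/z20.png',cv2.resize(c['color'][130:260,250:390,::-1],None,fx=4.5,fy=4.5,interpolation=cv2.INTER_NEAREST))"
```

```text
mouth in tool [-0.0045 -0.0004  0.1173] f tool [-1.72  0.6   2.56] rot [ 0.006  0.009 -0.058] v 0.008 tq tool [ 0.015 -0.426  0.021] w 0.24392219569646112 16.6
```

View pics/z20.png

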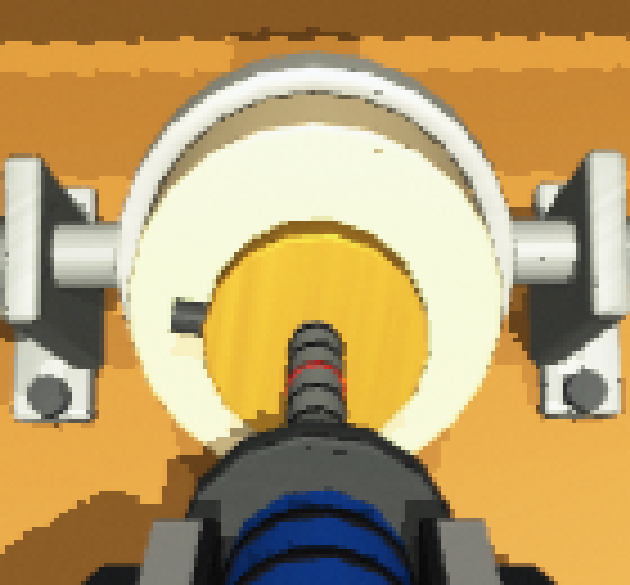

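>>> apply_moves([
  {"dx": 0.03, "dy": 0, "dz": 0.15, "wx": 0, "wy": 0, "wz": 0, "jaw": 0.2},
  {"dx": 0, "dy": 0, "dz": 0.15, "wx": 0, "wy": 0, "wz": 0, "jaw": 0.2},
  {"dx": 0, "dy": 0, "dz": 0.1, "wx": 0, "wy": 0, "wz": 0, "jaw": 0.2},
  {"dx": 0, "dy": 0, "dz": 0, "wx": 0, "wy": 0, "wz": 0, "jaw": 0.2},
])

```text
time: 17.0
tool_pos: [0.6041, 0.0344, 0.2152]
tcp_rot: [-3.018, -0.225, -0.7]
wrist_force: [-0.5, -0.1, -1.7]
width: 0.244
```

```bash
python3 -c "
from st import *
from chk import *
c=snap('wrist','w21'); st()
o=chk(c,320,195,46,(206,))
cv2.imwrite('pics/z21.png',cv2.resize(c['color'][130:260,250:390,::-1],None,fx=4.5,fy=4.5,interpolation=cv2.INTER_NEAREST))"
```

```text
mouth in tool [-0.0059 -0.0005  0.1056] f tool [-0.62  0.02  0.74] rot [ 0.008  0.002 -0.058] v 0.003 tq tool [ 0.01  -0.309 -0.034] w 0.24069663916624068 17.05
foot top z 0.09403725760316847 xmax-20mm -0.005221869561317868 y ctr -0.0003152909243410579
rod [[-0.001, -0.0003, 0.0868]]
n tool [-4.0e-04  3.6e-03 -1.0e+00] 668 plane z at axis 0.13513098882852953
```

View pics/z21.png

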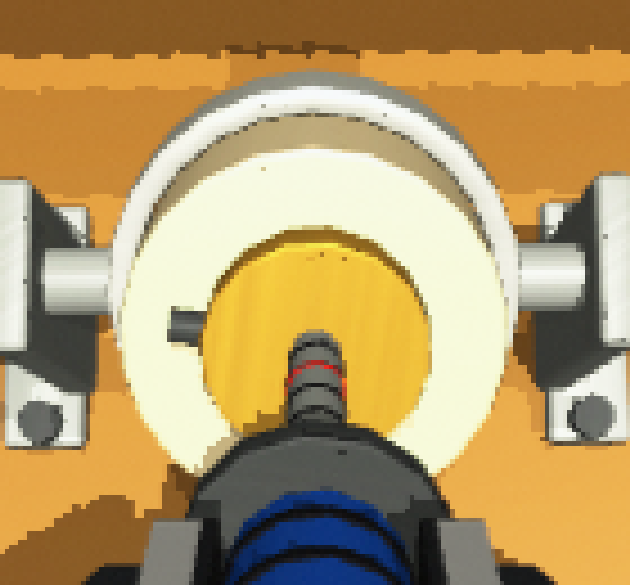

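The foot is now riding up (foot-top z went from 0.0999 to 0.0940), so it is seated on the face and the tip is about 21 mm deep. Continuing gently.

>>> apply_moves([
  {"dx": 0, "dy": 0, "dz": 0.1, "wx": 0, "wy": 0, "wz": 0, "jaw": 0.2},
  {"dx": 0, "dy": 0, "dz": 0.1, "wx": 0, "wy": 0, "wz": 0, "jaw": 0.2},
  {"dx": 0, "dy": 0, "dz": 0, "wx": 0, "wy": 0, "wz": 0, "jaw": 0.2},
])

```text
time: 17.35
tool_pos: [0.6064, 0.0348, 0.2095]
tcp_rot: [-3.018, -0.225, -0.699]
wrist_force: [1.0, -0.7, -1.0]
width: 0.245
```

```bash
python3 -c "
from st import *
st()"
```

```text
mouth in tool [-0.0058 -0.0005  0.0994] f tool [0.36 0.87 1.32] rot [ 0.008  0.002 -0.059] v 0.003 tq tool [ 0.017 -0.336 -0.007] w 0.24481266351492192 17.35
```

>>> apply_moves([
  {"dx": 0, "dy": 0, "dz": 0.05, "wx": 0, "wy": 0, "wz": 0, "jaw": 0.2},
  {"dx": 0, "dy": 0, "dz": 0.05, "wx": 0, "wy": 0, "wz": 0, "jaw": 0.2},
  {"dx": 0, "dy": 0, "dz": 0, "wx": 0, "wy": 0, "wz": 0, "jaw": 0.2},
])

```text
time: 17.65
tool_pos: [0.6076, 0.035, 0.207]
tcp_rot: [-3.018, -0.225, -0.699]
wrist_force: [-0.5, -0.0, -0.6]
width: 0.245
```

```bash
python3 -c "
from st import *
st()"
```

```text
mouth in tool [-0.0058 -0.0005  0.0966] f tool [-0.71 -0.05  0.32] rot [ 0.008  0.003 -0.058] v 0.002 tq tool [ 0.05  -0.41   0.093] w 0.24523673689752937 17.65
```

>>> apply_moves([
  {"dx": 0, "dy": 0, "dz": 0.05, "wx": 0, "wy": 0, "wz": 0, "jaw": 0.2},
  {"dx": 0, "dy": 0, "dz": 0.05, "wx": 0, "wy": 0, "wz": 0, "jaw": 0.2},
])

```text
time: 17.85
tool_pos: [0.609, 0.0352, 0.2045]
tcp_rot: [-3.018, -0.225, -0.699]
wrist_force: [-3.1, -0.1, 0.6]
width: 0.248
```

>>> apply_moves([
  {"dx": 0, "dy": 0, "dz": 0.05, "wx": 0, "wy": 0, "wz": 0, "jaw": 0.2},
  {"dx": 0, "dy": 0, "dz": 0.05, "wx": 0, "wy": 0, "wz": 0, "jaw": 0.2},
])

```text
time: 18.05
tool_pos: [0.6103, 0.0354, 0.2017]
tcp_rot: [-3.018, -0.225, -0.699]
wrist_force: [-1.9, 0.4, 2.1]
width: 0.245
```

```bash
python3 -c "
from st import *
st()"
```

```text
mouth in tool [-0.0059 -0.0004  0.0906] f tool [-0.76 -0.64 -2.7 ] rot [ 0.008  0.001 -0.058] v 0.028 tq tool [ 0.055 -0.579 -0.027] w 0.2454775477840437 18.05
```

>>> apply_moves([
  {"dx": 0, "dy": 0, "dz": 0.04, "wx": 0, "wy": 0, "wz": 0, "jaw": 0.2},
])

```text
time: 18.15
tool_pos: [0.6108, 0.0355, 0.2006]
tcp_rot: [-3.018, -0.225, -0.699]
wrist_force: [-3.1, -0.0, 1.0]
width: 0.245
```

>>> apply_moves([
  {"dx": 0, "dy": 0, "dz": 0.04, "wx": 0, "wy": 0, "wz": 0, "jaw": 0.2},
])

```text
time: 18.25
tool_pos: [0.6114, 0.0356, 0.1996]
tcp_rot: [-3.018, -0.225, -0.699]
wrist_force: [-2.3, 1.4, 1.2]
width: 0.243
```

```bash
python3 -c "
from st import *
from chk import *
st();c=snap('wrist','w22'); st()
o=chk(c,320,195,46,(206,))"
```

```text
mouth in tool [-0.0059 -0.0004  0.0883] f tool [-1.33 -1.68 -1.93] rot [ 0.007  0.001 -0.059] v 0.023 tq tool [ 0.133 -0.607 -0.007] w 0.24334931708356738 18.25
mouth in tool [-0.0058 -0.0005  0.0881] f tool [-1.25 -0.87 -0.66] rot [ 0.007  0.003 -0.058] v 0.003 tq tool [ 0.092 -0.454  0.035] w 0.25114534756934837 18.3
foot top z 0.0767739509765266 xmax-20mm -0.005329784427536042 y ctr -0.00045685215461634295
rod [[0.0027, -0.0003, 0.0755]]
n tool [ 0.0079  0.0019 -1.    ] 683 plane z at axis 0.11760246528300675
```

Still sliding (push about 3 to 4 N, foot still flush). Continuing.

>>> apply_moves([
  {"dx": 0, "dy": 0, "dz": 0.05, "wx": 0, "wy": 0, "wz": 0, "jaw": 0.2},
  {"dx": 0, "dy": 0, "dz": 0.05, "wx": 0, "wy": 0, "wz": 0, "jaw": 0.2},
])

```text
time: 18.5
tool_pos: [0.6127, 0.0358, 0.1969]
tcp_rot: [-3.018, -0.225, -0.699]
wrist_force: [-2.7, 0.4, 0.9]
width: 0.248
```

>>> apply_moves([
  {"dx": 0, "dy": 0, "dz": 0.05, "wx": 0, "wy": 0, "wz": 0, "jaw": 0.2},
  {"dx": 0, "dy": 0, "dz": 0.05, "wx": 0, "wy": 0, "wz": 0, "jaw": 0.2},
])

```text
time: 18.7
tool_pos: [0.614, 0.036, 0.1941]
tcp_rot: [-3.018, -0.225, -0.699]
wrist_force: [-1.3, -0.5, -0.3]
width: 0.243
```

```bash
python3 -c "
from st import *
st()"
```

```text
mouth in tool [-0.0059 -0.0004  0.0822] f tool [-1.31  0.27 -0.32] rot [ 0.007  0.001 -0.058] v 0.029 tq tool [ 0.159 -0.533 -0.012] w 0.24321731899540988 18.7
```

Depth is about 44 mm with no bottom yet.

>>> apply_moves([
  {"dx": 0, "dy": 0, "dz": 0.05, "wx": 0, "wy": 0, "wz": 0, "jaw": 0.2},
  {"dx": 0, "dy": 0, "dz": 0.05, "wx": 0, "wy": 0, "wz": 0, "jaw": 0.2},
])

```text
time: 18.9
tool_pos: [0.6153, 0.0362, 0.1914]
tcp_rot: [-3.018, -0.225, -0.699]
wrist_force: [-2.6, 0.1, 0.4]
width: 0.245
```

```bash
python3 -c "
from st import *
st()"
```

```text
mouth in tool [-0.0059 -0.0004  0.0792] f tool [-2.07 -0.52 -1.46] rot [ 0.007  0.001 -0.058] v 0.028 tq tool [ 0.182 -0.567 -0.022] w 0.24502054302721857 18.9
```

>>> apply_moves([
  {"dx": 0, "dy": 0, "dz": 0.05, "wx": 0, "wy": 0, "wz": 0, "jaw": 0.2},
  {"dx": 0, "dy": 0, "dz": 0.05, "wx": 0, "wy": 0, "wz": 0, "jaw": 0.2},
])

```text
time: 19.1
tool_pos: [0.6166, 0.0364, 0.1887]
tcp_rot: [-3.018, -0.225, -0.699]
wrist_force: [-2.6, 0.9, -0.0]
width: 0.246
```

```bash
python3 -c "
from st import *
st()"
```

```text
mouth in tool [-0.0059 -0.0005  0.0762] f tool [-2.21 -1.27 -1.06] rot [ 0.007  0.002 -0.059] v 0.029 tq tool [ 0.265 -0.589 -0.033] w 0.24567846731685314 19.1
```

>>> apply_moves([
  {"dx": 0, "dy": 0, "dz": 0.05, "wx": 0, "wy": 0, "wz": 0, "jaw": 0.2},
  {"dx": 0, "dy": 0, "dz": 0.05, "wx": 0, "wy": 0, "wz": 0, "jaw": 0.2},
])

```text
time: 19.3
tool_pos: [0.6179, 0.0366, 0.186]
tcp_rot: [-3.018, -0.225, -0.699]
wrist_force: [-2.2, 1.1, 0.7]
width: 0.245
```

```bash
python3 -c "
from st import *
st()"
```

```text
mouth in tool [-0.0059 -0.0004  0.0732] f tool [-1.52 -1.4  -1.48] rot [ 0.007  0.002 -0.058] v 0.029 tq tool [ 0.305 -0.619 -0.06 ] w 0.2454420272397682 19.3
```

>>> apply_moves([
  {"dx": 0, "dy": 0, "dz": 0.05, "wx": 0, "wy": 0, "wz": 0, "jaw": 0.2},
  {"dx": 0, "dy": 0, "dz": 0.05, "wx": 0, "wy": 0, "wz": 0, "jaw": 0.2},
])

```text
time: 19.5
tool_pos: [0.62, 0.0368, 0.186]
tcp_rot: [-3.017, -0.226, -0.703]
wrist_force: [-13.0, 1.2, 14.4]
width: 0.242
```

```bash
python3 -c "
from st import *
st()"
```

```text
mouth in tool [-0.008  -0.0006  0.0722] f tool [ -4.98  -3.11 -18.47] rot [ 0.01  -0.022 -0.055] v 0.056 tq tool [ 0.484 -1.025  0.023] w 0.24235824038634227 19.5
```

It bottomed at about 54 mm with 18 N. I'll ease off slightly, then look.

>>> apply_moves([
  {"dx": 0, "dy": 0, "dz": -0.05, "wx": 0, "wy": 0, "wz": 0, "jaw": 0.2},
  {"dx": 0, "dy": 0, "dz": 0, "wx": 0, "wy": 0, "wz": 0, "jaw": 0.2},
])

```text
time: 19.7
tool_pos: [0.6194, 0.0365, 0.186]
tcp_rot: [-3.017, -0.225, -0.703]
wrist_force: [-3.2, -0.6, 4.6]
width: 0.246
```

```bash
python3 -c "
from st import *
from chk import *
st();c=snap('wrist','w23'); snap('scene','s23'); st()
o=chk(c,320,195,50,(206,))
s=load('scene');cv2.imwrite('pics/zs23.png',cv2.resize(s['color'][120:300,240:400,::-1],None,fx=3.3,fy=3.3,interpolation=cv2.INTER_CUBIC))"
```

```text
mouth in tool [-0.0074 -0.0008  0.0725] f tool [-0.88  0.07 -5.52] rot [ 0.013 -0.023 -0.057] v 0.002 tq tool [ 0.256 -0.3    0.016] w 0.24599342647591313 19.7
mouth in tool [-0.0074 -0.0008  0.0725] f tool [-0.29 -0.17 -5.74] rot [ 0.013 -0.022 -0.058] v 0.001 tq tool [ 0.222 -0.381  0.021] w 0.24597774884016577 19.8
foot top z 0.06083955757347159 xmax-20mm -0.006385650030223292 y ctr -0.0006066713367387112
rod [[0.0074, -0.0003, 0.0617]]
n tool [ 0.0015  0.0033 -1.    ] 820 plane z at axis 0.10213129032063033
```

View pics/w23.png

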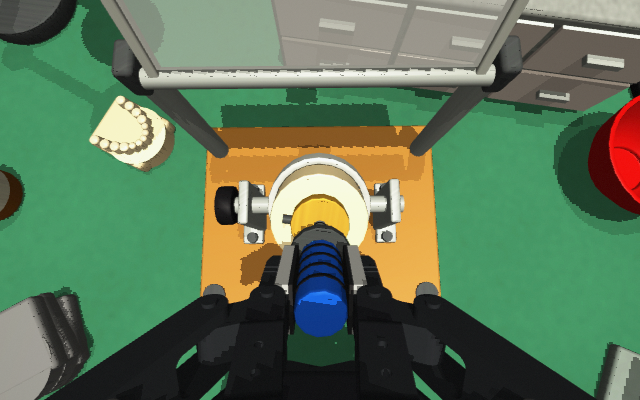

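View pics/zs23.png

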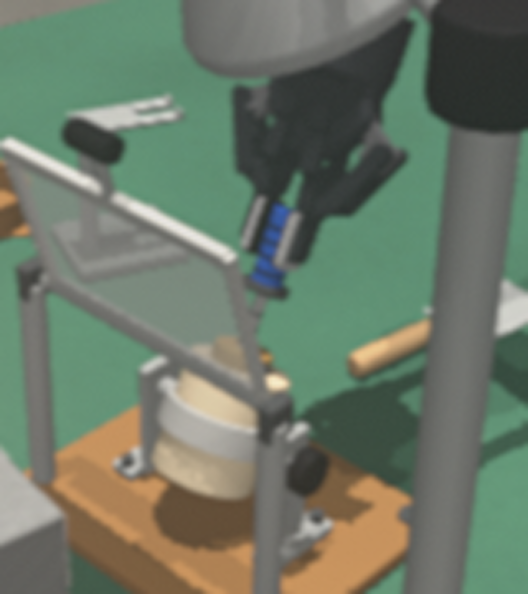

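The foot is flush on the face: foot lower plane 72.8 mm against mouth plane 72.5 mm in the tool frame, holding about 6 N. The gap from flange to foot implies a reading of about 53.7 mm. Withdrawing straight out.

>>> apply_moves([
  {"dx": 0, "dy": 0, "dz": -0.1, "wx": 0, "wy": 0, "wz": 0, "jaw": 0.2},
  {"dx": 0, "dy": 0, "dz": -0.2, "wx": 0, "wy": 0, "wz": 0, "jaw": 0.2},
  {"dx": 0, "dy": 0, "dz": -0.3, "wx": 0, "wy": 0, "wz": 0, "jaw": 0.2},
  {"dx": 0, "dy": 0, "dz": -0.4, "wx": 0, "wy": 0, "wz": 0, "jaw": 0.2},
  {"dx": 0, "dy": 0, "dz": -0.4, "wx": 0, "wy": 0, "wz": 0, "jaw": 0.2},
])

```text
time: 20.3
tool_pos: [0.5998, 0.0337, 0.2234]
tcp_rot: [-3.018, -0.225, -0.699]
wrist_force: [-0.4, -0.2, -2.8]
width: 0.246
```

```bash
python3 -c "
from st import *
st()"
```

```text
mouth in tool [-0.0059 -0.0005  0.1148] f tool [-1.56  0.14  2.32] rot [ 0.009  0.001 -0.058] v 0.237 tq tool [ 0.009 -0.421 -0.027] w 0.24559388210757138 20.3
```

>>> apply_moves([
  {"dx": 0, "dy": 0, "dz": -0.5, "wx": 0, "wy": 0, "wz": 0, "jaw": 0.2},
  {"dx": 0, "dy": 0, "dz": -0.6, "wx": 0, "wy": 0, "wz": 0, "jaw": 0.2},
  {"dx": 0, "dy": 0, "dz": -0.6, "wx": 0, "wy": 0, "wz": 0, "jaw": 0.2},
  {"dx": 0, "dy": 0, "dz": -0.5, "wx": 0, "wy": 0, "wz": 0, "jaw": 0.2},
  {"dx": 0, "dy": 0, "dz": -0.2, "wx": 0, "wy": 0, "wz": 0, "jaw": 0.2},
])

```text
time: 20.8
tool_pos: [0.5693, 0.0288, 0.2908]
tcp_rot: [-3.017, -0.225, -0.706]
wrist_force: [0.6, -0.3, -1.9]
width: 0.243
```

```bash
python3 -c "
from st import *
from chk import *
c=snap('wrist','w24'); c=snap('wrist','w24');st()
P=tcloud(c); b=c['color'].astype(int)
cv2.imwrite('pics/z24.png',cv2.resize(c['color'][130:350,240:400,::-1],None,fx=2.7,fy=2.7,interpolation=cv2.INTER_NEAREST))
for v in range(190,340,8): print(v,P[v,320].round(4),b[v,320])
q=pose()[0]; need([.427,-.262,.295],frame(8.7))
"
```

```text
mouth in tool [-0.008  -0.0008  0.1878] f tool [-1.44 -0.12  1.94] rot [ 0.015 -0.034 -0.057] v 0.029 tq tool [-0.044 -0.373 -0.006] w 0.2472592520232048 20.9
190 [-0.018  -0.0003  0.19  ] [245 243 230]
198 [ 0.0129 -0.0003  0.0616] [209 174  54]
206 [ 0.0076 -0.0003  0.0609] [242 197  61]
214 [ 0.0024 -0.0003  0.0599] [242 193  61]
222 [-0.0019 -0.0003  0.0566] [24 24 23]
230 [ 0.0097 -0.0002  0.0157] [85 87 83]
238 [ 0.005  -0.0002  0.0161] [86 89 85]
246 [ 0.0051 -0.0002  0.0061] [ 16  54 127]
254 [ 0.0059 -0.0002 -0.0042] [25 33 53]
262 [ 0.006  -0.0002 -0.0119] [14 12 13]
270 [ 0.0057 -0.0002 -0.0185] [ 17  54 131]
278 [ 0.0058 -0.0002 -0.0251] [ 16  54 131]
286 [ 0.0054 -0.0002 -0.0303] [ 16  55 132]
294 [ 0.0048 -0.0002 -0.0348] [ 36 120 238]
302 [ 0.0013 -0.0002 -0.0348] [ 30 109 233]
310 [-0.003  -0.0002 -0.0339] [ 17  61 144]
318 [-0.006  -0.0003 -0.0348] [ 14  58 141]
326 [-0.0096 -0.0003 -0.0349] [ 15  57 140]
334 [-0.0133 -0.0003 -0.0349] [ 16  58 140]
tool [0.5694 0.0289 0.2896] need d [-5.42  8.88 -2.89] [-0.01 -4.38 -0.03]
```

View pics/z24.png

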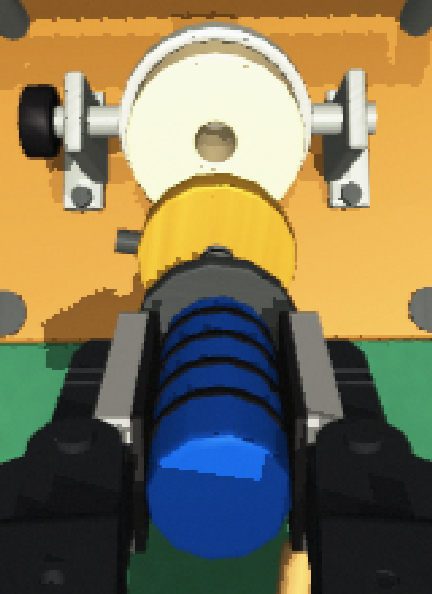

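The foot is unchanged (60.5 mm) and the grip has not slipped. Heading back to the fork: untilt, then translate.

>>> apply_moves([
  {"dx": 0, "dy": 0, "dz": -0.2, "wx": 0, "wy": -0.8, "wz": 0, "jaw": 0.2},
  {"dx": -0.2, "dy": 0, "dz": 0, "wx": 0, "wy": -0.9, "wz": 0, "jaw": 0.2},
  {"dx": -0.3, "dy": 0.3, "dz": 0, "wx": 0, "wy": -0.9, "wz": 0, "jaw": 0.2},
  {"dx": -0.4, "dy": 0.5, "dz": 0, "wx": 0, "wy": -0.9, "wz": 0, "jaw": 0.2},
  {"dx": -0.5, "dy": 0.7, "dz": 0, "wx": 0, "wy": -0.85, "wz": 0, "jaw": 0.2},
])

```text
time: 21.4
tool_pos: [0.5327, -0.0218, 0.2838]
tcp_rot: [-3.13, -0.237, 0.006]
wrist_force: [0.0, -0.9, -2.8]
width: 0.252
```

>>> apply_moves([
  {"dx": -0.6, "dy": 0.85, "dz": 0, "wx": 0, "wy": 0, "wz": 0, "jaw": 0.2},
  {"dx": -0.6, "dy": 0.85, "dz": 0, "wx": 0, "wy": 0, "wz": 0, "jaw": 0.2},
  {"dx": -0.6, "dy": 0.85, "dz": 0, "wx": 0, "wy": 0, "wz": 0, "jaw": 0.2},
  {"dx": -0.6, "dy": 0.85, "dz": 0, "wx": 0, "wy": 0, "wz": 0, "jaw": 0.2},
  {"dx": -0.6, "dy": 0.85, "dz": 0, "wx": 0, "wy": 0, "wz": 0, "jaw": 0.2},
])

```text
time: 21.9
tool_pos: [0.462, -0.1624, 0.2833]
tcp_rot: [-3.131, -0.235, 0.001]
wrist_force: [0.1, -0.4, -1.7]
width: 0.246
```

>>> apply_moves([
  {"dx": -0.6, "dy": 0.85, "dz": 0, "wx": 0, "wy": 0, "wz": 0, "jaw": 0.2},
  {"dx": -0.6, "dy": 0.85, "dz": 0, "wx": 0, "wy": 0, "wz": 0, "jaw": 0.2},
  {"dx": -0.4, "dy": 0.85, "dz": 0, "wx": 0, "wy": 0, "wz": 0, "jaw": 0.2},
  {"dx": 0, "dy": 0, "dz": 0, "wx": 0, "wy": 0, "wz": 0, "jaw": 0.2},
  {"dx": 0, "dy": 0, "dz": 0, "wx": 0, "wy": 0, "wz": 0, "jaw": 0.2},
])

```text
time: 22.4
tool_pos: [0.4263, -0.2446, 0.2833]
tcp_rot: [-3.13, -0.232, 0.001]
wrist_force: [0.4, 1.2, -2.2]
width: 0.246
```

```bash
python3 -c "
from h import *
c=snap('wrist','w25'); need([.428,-.271,.163],frame(8.7)); print(pose()[2]['wrist_force'])
"
```

```text
tool [ 0.4265 -0.244   0.2833] need d [-0.08  0.91  4.01] [-0.03  0.   -0.03]
[ 0.30828202  0.25082812 -1.73310496]
```

View pics/w25.png

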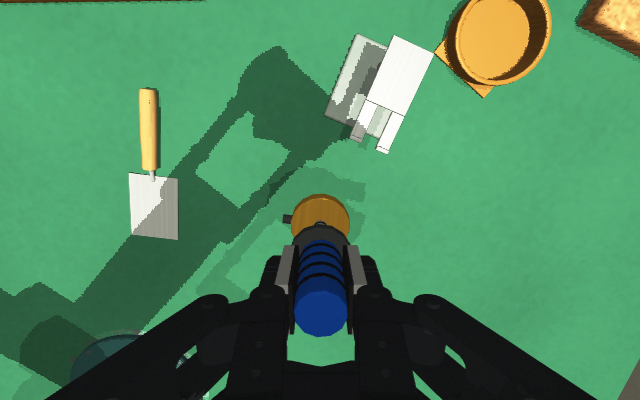

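The empty fork is clear at (390,95), with the prong tips near (357,138) and (384,150). I'll measure the slot relative to the gauge axis.

```bash
python3 -c "
from chk import *
c=load('wrist')
cv2.imwrite('pics/z25.png',cv2.resize(c['color'][20:170,310:450,::-1],None,fx=4,fy=4,interpolation=cv2.INTER_NEAREST))
P=cloud(c); f=(abs(P[...,2]-.130)<.008)&(P[...,1]<-.2)&(P[...,0]>.44)&(P[...,0]<.58); X=P[f]; print(f.sum(),X[:,2].mean())
r=cv2.minAreaRect((X[:,:2]*1000).astype(np.float32)); print(r,cv2.boxPoints(r).round(1).tolist())
"
```

```text
4277 0.12945703591848784
((509.7027282714844, -292.4931945800781), (38.25328063964844, 91.02600860595703), 75.9876480102539) [[460.8999938964844, -300.0], [549.2000122070312, -322.1000061035156], [558.5, -285.0], [470.20001220703125, -262.8999938964844]]
```

View pics/z25.png

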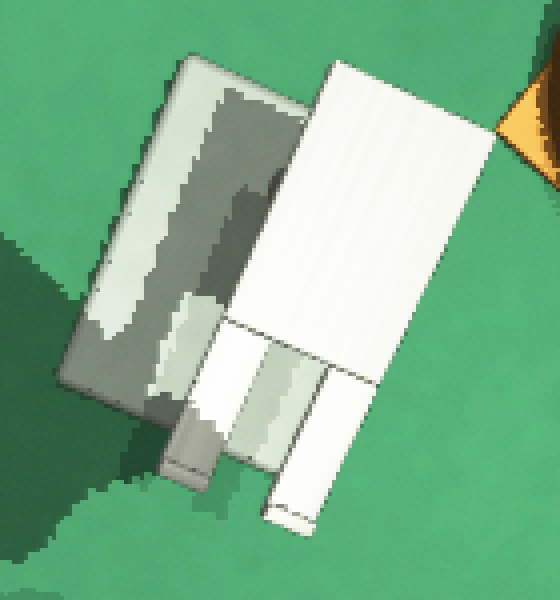

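>>> apply_moves([
  {"dx": 0.17, "dy": 0.5, "dz": 0.6, "wx": 0, "wy": 0, "wz": 0, "jaw": 0.2},
  {"dx": 0, "dy": 0.5, "dz": 0.9, "wx": 0, "wy": 0, "wz": 0, "jaw": 0.2},
  {"dx": 0, "dy": 0, "dz": 1, "wx": 0, "wy": 0, "wz": 0, "jaw": 0.2},
  {"dx": 0, "dy": 0, "dz": 1, "wx": 0, "wy": 0, "wz": 0, "jaw": 0.2},
  {"dx": 0, "dy": 0, "dz": 0.5, "wx": 0, "wy": 0, "wz": 0, "jaw": 0.2},
])

```text
time: 22.95
tool_pos: [0.4348, -0.2708, 0.1606]
tcp_rot: [-3.127, -0.236, 0.006]
wrist_force: [-1.2, 0.0, -2.4]
width: 0.244
```

>>> apply_moves([
  {"dx": 0, "dy": 0, "dz": 0, "wx": 0, "wy": 0, "wz": 0, "jaw": 0.2},
  {"dx": 0, "dy": 0, "dz": 0, "wx": 0, "wy": 0, "wz": 0, "jaw": 0.2},
])

```text
time: 23.15
tool_pos: [0.4367, -0.2727, 0.1647]
tcp_rot: [-3.131, -0.236, -0.001]
wrist_force: [0.1, -0.6, -1.8]
width: 0.247
```

```bash
python3 -c "
from chk import *
c=snap('wrist','w26'); need([.499,-.2886,.162],frame(8.7)); print(pose()[2]['wrist_force'])
P=cloud(c); f=(abs(P[...,2]-.130)<.008)&(P[...,1]<-.2)&(P[...,0]>.44)&(P[...,0]<.58)&(c['color'].min(2)>80); X=P[f]; print(f.sum(),X[:,2].mean())
q,M,s=pose(); g=q+M@np.array([-.0056,-.0005,.0215]); print('flange underside',g)
fk=np.array([.4937,-.2885]); d=np.array([.970,-.2428]); e=fk-g[:2]; print('along',e@d,'lat',e@np.array([-d[1],d[0]]))
"
```

```text
tool [ 0.4372 -0.2733  0.1656] need d [1.96 0.81 0.12] [-0.   -0.02 -0.02]
[ 0.65882074 -0.41211232 -2.05538574]
11494 0.1294307024008275
flange underside [ 0.4316306  -0.27360373  0.14408307]
along 0.06382413432804414 lat 0.0006210681504232125
```

View pics/w26.png

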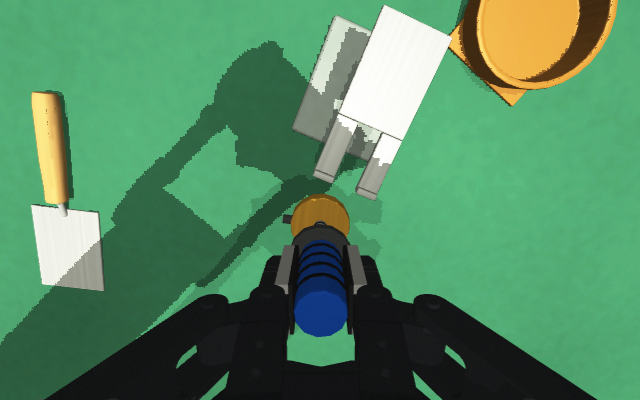

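Lateral error is 0.6 mm with 64 mm to go, and the flange is 11 mm above the lip. Sliding in halfway, then checking.

>>> apply_moves([
  {"dx": 0.3, "dy": 0.13, "dz": 0.05, "wx": 0, "wy": 0, "wz": 0, "jaw": 0.2},
  {"dx": 0.4, "dy": 0.16, "dz": 0.05, "wx": 0, "wy": 0, "wz": 0, "jaw": 0.2},
  {"dx": 0.4, "dy": 0.16, "dz": 0, "wx": 0, "wy": 0, "wz": 0, "jaw": 0.2},
  {"dx": 0.1, "dy": 0.04, "dz": 0, "wx": 0, "wy": 0, "wz": 0, "jaw": 0.2},
  {"dx": 0, "dy": 0, "dz": 0, "wx": 0, "wy": 0, "wz": 0, "jaw": 0.2},
])

```text
time: 23.7
tool_pos: [0.4747, -0.2824, 0.161]
tcp_rot: [-3.131, -0.235, 0.0]
wrist_force: [-0.6, 1.1, -2.4]
width: 0.241
```

```bash
cat > fk.py <<'E'
from chk import *
def fork():
    q,M,s=pose(); g=q+M@np.array([-.0056,-.0005,.0215]); print('flange underside',g,s['wrist_force'])
    fk=np.array([.4937,-.2885]); d=np.array([.970,-.2428]); e=fk-g[:2]; print('along',e@d,'lat',e@np.array([-d[1],d[0]]))
    need([.499,-.2886,.162],frame(8.7))
E
python3 -c "
from fk import *
c=snap('wrist','w27'); fork()
"
```

```text
flange underside [ 0.46838202 -0.28241857  0.139264  ] [ 0.2834533  -0.2035937  -2.64884633]
along 0.026035011866593863 lat 0.00024822125929386955
tool [ 0.474  -0.2821  0.1608] need d [ 0.79  0.34 -0.04] [-0.02  0.01 -0.02]
```

View pics/w27.png

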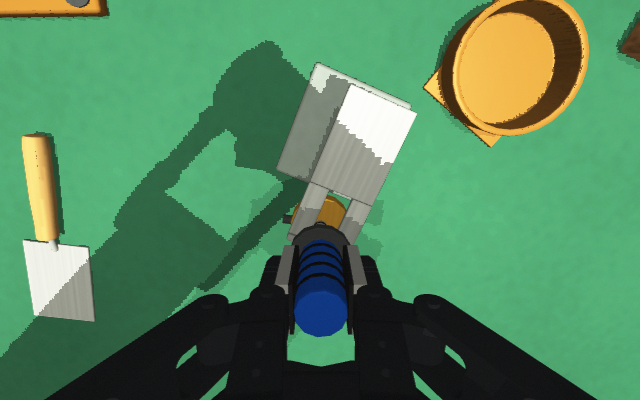

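The rod is entering the slot and the foot is below the prongs. Sliding the rest of the way.

>>> apply_moves([
  {"dx": 0.3, "dy": 0.13, "dz": 0, "wx": 0, "wy": 0, "wz": 0, "jaw": 0.2},
  {"dx": 0.3, "dy": 0.13, "dz": 0, "wx": 0, "wy": 0, "wz": 0, "jaw": 0.2},
  {"dx": 0.2, "dy": 0.08, "dz": 0, "wx": 0, "wy": 0, "wz": 0, "jaw": 0.2},
  {"dx": 0, "dy": 0, "dz": 0, "wx": 0, "wy": 0, "wz": 0, "jaw": 0.2},
  {"dx": 0, "dy": 0, "dz": 0, "wx": 0, "wy": 0, "wz": 0, "jaw": 0.2},
])

```text
time: 24.25
tool_pos: [0.499, -0.2886, 0.1608]
tcp_rot: [-3.131, -0.235, 0.001]
wrist_force: [-0.1, 0.4, -1.6]
width: 0.245
```

```bash
python3 -c "
from fk import *
c=snap('wrist','w28'); fork()
"
```

```text
flange underside [ 0.49315506 -0.2888066   0.13922102] [-0.35544174 -0.05058709 -1.58240532]
along 0.0004541476490930101 lat 0.00042971545200827657
tool [ 0.4988 -0.2885  0.1607] need d [ 0.01  0.   -0.04] [-0.02  0.01 -0.02]
```

View pics/w28.png

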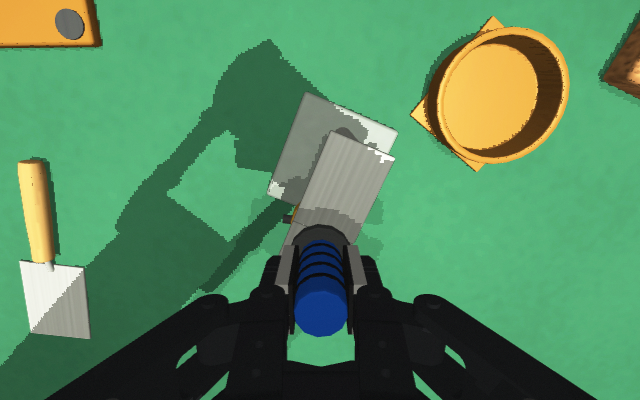

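Above the fork centre. Lowering 9 mm onto it.

>>> apply_moves([
  {"dx": 0, "dy": 0, "dz": 0.1, "wx": 0, "wy": 0, "wz": 0, "jaw": 0.2},
  {"dx": 0, "dy": 0, "dz": 0.1, "wx": 0, "wy": 0, "wz": 0, "jaw": 0.2},
  {"dx": 0, "dy": 0, "dz": 0.07, "wx": 0, "wy": 0, "wz": 0, "jaw": 0.2},
  {"dx": 0, "dy": 0, "dz": 0, "wx": 0, "wy": 0, "wz": 0, "jaw": 0.2},
])

```text
time: 24.7
tool_pos: [0.4984, -0.2883, 0.1521]
tcp_rot: [-3.13, -0.234, 0.002]
wrist_force: [0.2, 0.3, -2.5]
width: 0.249
```

```bash
python3 -c "
from fk import *
fork()
"
```

```text
flange underside [ 0.49279062 -0.28862791  0.13065224] [ 0.22264597  0.25579833 -2.49020199]
along 0.0008510397409755124 lat 0.0003448710312258852
tool [ 0.4984 -0.2883  0.1521] need d [ 0.02  0.01 -0.33] [-0.03  0.01 -0.02]
```

>>> apply_moves([
  {"dx": 0, "dy": 0, "dz": 0.03, "wx": 0, "wy": 0, "wz": 0, "jaw": 0.2},
  {"dx": 0, "dy": 0, "dz": 0.02, "wx": 0, "wy": 0, "wz": 0, "jaw": 0.2},
  {"dx": 0, "dy": 0, "dz": 0, "wx": 0, "wy": 0, "wz": 0, "jaw": 0.2},
])

```text
time: 25.0
tool_pos: [0.4989, -0.2886, 0.1513]
tcp_rot: [-3.131, -0.234, 0.0]
wrist_force: [0.9, 0.4, -2.5]
width: 0.246
```

```bash
python3 -c "
from fk import *
fork()
"
```

```text
flange underside [ 0.49332843 -0.2889224   0.1297814 ] [ 0.88524043  0.3616831  -2.4706935 ]
along 0.0002578641418466557 lat 0.000499946158004896
tool [ 0.4989 -0.2886  0.1513] need d [ 0.   -0.   -0.36] [-0.02  0.   -0.02]
```

>>> apply_moves([
  {"dx": 0, "dy": 0, "dz": 0.03, "wx": 0, "wy": 0, "wz": 0, "jaw": 0.2},
  {"dx": 0, "dy": 0, "dz": 0, "wx": 0, "wy": 0, "wz": 0, "jaw": 0.2},
])

```text
time: 25.2
tool_pos: [0.4991, -0.2887, 0.151]
tcp_rot: [-3.131, -0.235, -0.0]
wrist_force: [-1.6, 0.6, 2.1]
width: 0.245
```

>>> apply_moves([
  {"dx": 0, "dy": 0, "dz": 0.03, "wx": 0, "wy": 0, "wz": 0, "jaw": 0.2},
  {"dx": 0, "dy": 0, "dz": 0, "wx": 0, "wy": 0, "wz": 0, "jaw": 0.2},
])

```text
time: 25.4
tool_pos: [0.4991, -0.2887, 0.151]
tcp_rot: [-3.131, -0.235, -0.0]
wrist_force: [-2.8, 1.2, 6.6]
width: 0.244
```

```bash
python3 -c "
from fk import *
fork()
"
```

```text
flange underside [ 0.49350861 -0.28901654  0.1295024 ] [-2.83681403  1.17990972  6.60576211]
along 6.023591801836016e-05 lat 0.0005475141354278031
tool [ 0.4991 -0.2887  0.151 ] need d [-0.   -0.   -0.37] [-0.01 -0.   -0.02]
```

Seated: the force flipped to +6.6 N at z 0.151, the same as the original hung pose. Easing off and opening the jaws.

>>> apply_moves([
  {"dx": 0, "dy": 0, "dz": -0.03, "wx": 0, "wy": 0, "wz": 0, "jaw": 0.2},
  {"dx": 0, "dy": 0, "dz": 0, "wx": 0, "wy": 0, "wz": 0, "jaw": 0.3},
  {"dx": 0, "dy": 0, "dz": 0, "wx": 0, "wy": 0, "wz": 0, "jaw": 0.45},
  {"dx": 0, "dy": 0, "dz": 0, "wx": 0, "wy": 0, "wz": 0, "jaw": 0.65},
  {"dx": 0, "dy": 0, "dz": 0, "wx": 0, "wy": 0, "wz": 0, "jaw": 0.7},
], newtons=20)

```text
time: 25.9
tool_pos: [0.499, -0.2886, 0.1503]
tcp_rot: [-3.131, -0.234, 0.0]
wrist_force: [0.2, 1.4, -0.6]
width: 0.698
```

```bash
python3 -c "
from fk import *
c=snap('wrist','w29'); fork()
"
```

```text
flange underside [ 0.49336163 -0.28891553  0.12874435] [ 0.74308814 -0.27430485  0.42430735]
along 0.0002273303772947045 lat 0.00048522346274272333
tool [ 0.499  -0.2886  0.1502] need d [ 0.   -0.   -0.39] [-0.02  0.   -0.02]
```

View pics/w29.png

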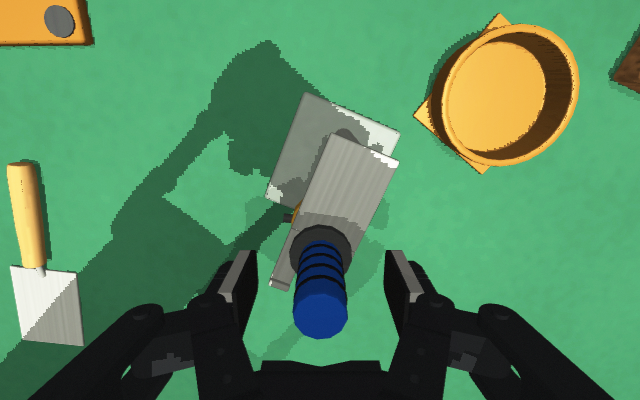

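The jaws are clear and the gauge stands by itself. Retreating straight up.

>>> apply_moves([
  {"dx": 0, "dy": 0, "dz": -0.4, "wx": 0, "wy": 0, "wz": 0, "jaw": 0.7},
  {"dx": 0, "dy": 0, "dz": -0.8, "wx": 0, "wy": 0, "wz": 0, "jaw": 0.7},
  {"dx": 0, "dy": 0, "dz": -0.9, "wx": 0, "wy": 0, "wz": 0, "jaw": 0.7},
  {"dx": 0, "dy": 0, "dz": -0.9, "wx": 0, "wy": 0, "wz": 0, "jaw": 0.7},
  {"dx": 0, "dy": 0, "dz": -0.8, "wx": 0, "wy": 0, "wz": 0, "jaw": 0.7},
])

```text
time: 26.45
tool_pos: [0.4994, -0.289, 0.267]
tcp_rot: [-3.132, -0.235, -0.002]
wrist_force: [0.7, -0.8, -1.2]
width: 0.703
```

>>> apply_moves([
  {"dx": -0.8, "dy": -0.8, "dz": 0, "wx": 0, "wy": 0, "wz": 0, "jaw": 0.7},
  {"dx": -0.8, "dy": -0.8, "dz": 0, "wx": 0, "wy": 0, "wz": 0, "jaw": 0.7},
  {"dx": -0.8, "dy": -0.8, "dz": 0, "wx": 0, "wy": 0, "wz": 0, "jaw": 0.7},
  {"dx": 0, "dy": 0, "dz": 0, "wx": 0, "wy": 0, "wz": 0, "jaw": 0.7},
  {"dx": 0, "dy": 0, "dz": 0, "wx": 0, "wy": 0, "wz": 0, "jaw": 0.7},
])

```text
time: 26.95
tool_pos: [0.4172, -0.2284, 0.2658]
tcp_rot: [-3.133, -0.235, -0.003]
wrist_force: [-0.5, 0.4, 0.2]
width: 0.698
```

```bash
python3 -c "
from fk import *
c=snap('wrist','w30'); snap('top','t30'); s=snap('scene','s30')
print(bot.read_state()['wrist_force'],bot.read_state()['time'])
a=s['color'][120:320,235:395,::-1]; cv2.imwrite('pics/zs30.png',cv2.resize(a,None,fx=3,fy=3,interpolation=cv2.INTER_CUBIC))
P=cloud(c); b=c['color'].astype(int)
m=(b[...,0]>b[...,2]+60)&(P[...,0]>.45)&(P[...,0]<.52)&(P[...,1]<-.25)&(P[...,1]>-.32)&(P[...,2]>.03)&(P[...,2]<.12)
print('foot px',m.sum(),np.percentile(P[m][:,2],[5,50,95]) if m.sum() else '')
"
```

```text
[0.15080286 1.03574944 0.05585649] 27.1
foot px 188 [0.08696352 0.09027134 0.09169851]
```

View pics/w30.png

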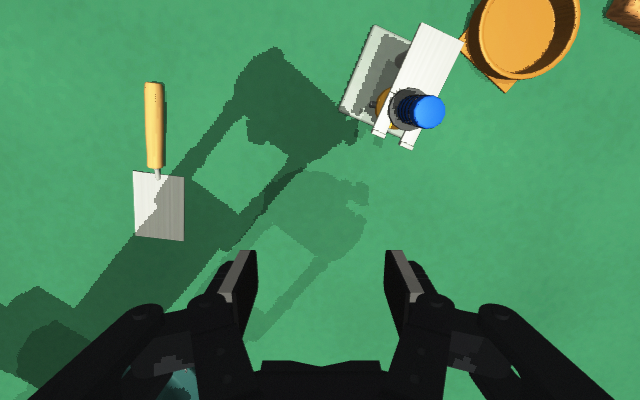

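View pics/zs30.png

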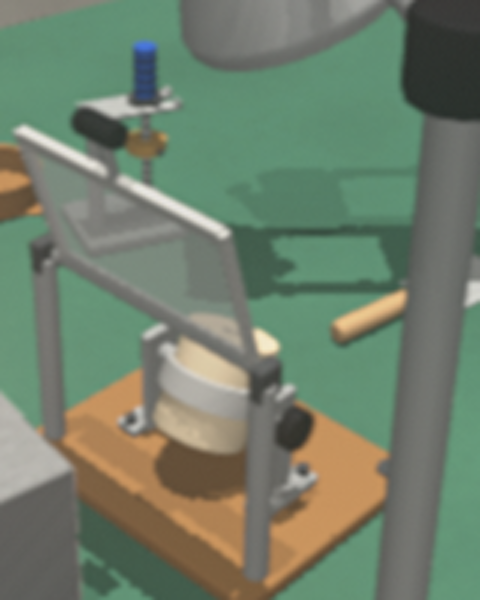

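View pics/t30.png

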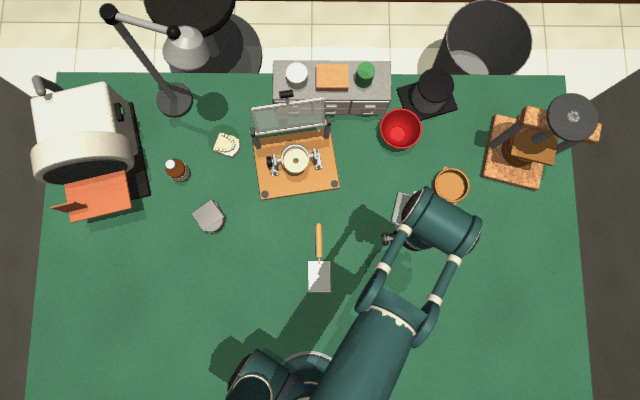

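The gauge hangs in the fork with its foot top at 0.0903 m, where the ring's face set it (about 0.091 expected). The guard still leans back, and the spatula, cast, bowl and the rest are unmoved. Handing in.

```bash
python3 -c "
from workcell import job
print(job.finish_job())"
```

```text
the job is handed in; nothing more can be done
None
```

I swung the guard past upright and it now leans back on its stop by itself. I took the gauge from its fork, slid the rod down the bore until it bottomed, and hung it back. The job was handed in at about 27 s.

**Depth:** the gauge should read about 53.5–54 mm. With the rod bottomed, the gap from flange to foot gave 53.7 mm, and the foot's lower face was within 0.3 mm of the ring's face plane. Hanging in the fork, the foot's top is at 0.090 m, against about 0.091 m expected, so it stayed put within measuring error.

**Press force:** when the tip met the plunger, the force along the rod rose briefly to about 18 N. I eased it to about 6 N straight away. I did not check the ring close up for chips afterwards, but the later pictures show no damage.

**Last checks:** the final pictures show the guard open, the gauge upright in the fork, the other things where they were, and the gripper clear of everything. Early in the task, one gauge position in the gripper came out about 2 mm off because the arm was still settling. I measured it again directly in the camera before inserting.

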